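# Clip the painted plaques onto the varnishing board

## Task

Get the wooden plaques ready for varnishing: lower every plaque lying on the table over a free post and pin of the board, big hole over the post, until it rests flush, then push a spring clip sideways into that post's groove until it snaps fully home. Each plaque gets one clip, in any order; a clip left over may lie anywhere. Do not disturb the paint jars and the marker.

Things in the scene. Friction and masses are not known exactly. Their poses are not given: they have to be found in the camera images.
- board: Fixed plywood varnishing board, 104 x 250 x 25 mm (x, y, z), origin: centre of its underside. Four like places 62 mm apart along its y; each has a grooved steel POST at x -34 mm and a plain steel locating PIN (10 mm diameter, 22 mm tall, tapered top) at x +34 mm. Along its -x side, x -82 to -52 mm, runs a rail 33 mm high, level with the top of a flush plaque, that carries the clips' tails: clips come from that side, moving along +x.
- post1 (a point): On the axis of the upright post of place 1, 8 mm above the board's top: the lower edge of the post's groove, level with the top of a plaque lying flush. Groove 12 mm in diameter, from 0.5 mm below to 10 mm above this point; foot below and head above 18 mm; tapered top 23 mm above this point. Axes: the board's, +x towards the place's pin, 68 mm away.
- post2 (a point): On the axis of the upright post of place 2, 8 mm above the board's top: the lower edge of the post's groove, level with the top of a plaque lying flush. Groove 12 mm in diameter, from 0.5 mm below to 10 mm above this point; foot below and head above 18 mm; tapered top 23 mm above this point. Axes: the board's, +x towards the place's pin, 68 mm away.
- post3 (a point): On the axis of the upright post of place 3, 8 mm above the board's top: the lower edge of the post's groove, level with the top of a plaque lying flush. Groove 12 mm in diameter, from 0.5 mm below to 10 mm above this point; foot below and head above 18 mm; tapered top 23 mm above this point. Axes: the board's, +x towards the place's pin, 68 mm away.
- post4 (a point): On the axis of the upright post of place 4, 8 mm above the board's top: the lower edge of the post's groove, level with the top of a plaque lying flush. Groove 12 mm in diameter, from 0.5 mm below to 10 mm above this point; foot below and head above 18 mm; tapered top 23 mm above this point. Axes: the board's, +x towards the place's pin, 68 mm away.
- plaque1_figure (a point): Wooden plaque with standing house (may be absent): plate 92 x 48 x 8 mm (x, y, z), 50-80 g; figure in its middle 32 mm long (x), 14 mm thick (y), 8 to 54 mm above the plate's underside, to be gripped across its thickness. Point: the figure's centre, 31 mm above the underside. x runs from big hole to small hole, z up. Plaques differ only in outline of the figure.
- plaque1_big (a point): Centre of plaque 1's big round hole (21 mm, for a post) at the plate's top face, 34 mm from the plate's middle towards -x. The small round hole (13 mm, for a pin) is 68 mm from it, 34 mm from the middle towards +x. Axes as the figure's. Any plaque fits any place.
- plaque2_figure (a point): Wooden plaque with standing fir tree (may be absent): plate 92 x 48 x 8 mm (x, y, z), 50-80 g; figure in its middle 32 mm long (x), 14 mm thick (y), 8 to 54 mm above the plate's underside, to be gripped across its thickness. Point: the figure's centre, 31 mm above the underside. x runs from big hole to small hole, z up. Plaques differ only in outline of the figure.
- plaque2_big (a point): Centre of plaque 2's big round hole (21 mm, for a post) at the plate's top face, 34 mm from the plate's middle towards -x. The small round hole (13 mm, for a pin) is 68 mm from it, 34 mm from the middle towards +x. Axes as the figure's. Any plaque fits any place.
- plaque3_figure (a point): Wooden plaque with standing cat (may be absent): plate 92 x 48 x 8 mm (x, y, z), 50-80 g; figure in its middle 32 mm long (x), 14 mm thick (y), 8 to 54 mm above the plate's underside, to be gripped across its thickness. Point: the figure's centre, 31 mm above the underside. x runs from big hole to small hole, z up. Plaques differ only in outline of the figure.
- plaque3_big (a point): Centre of plaque 3's big round hole (21 mm, for a post) at the plate's top face, 34 mm from the plate's middle towards -x. The small round hole (13 mm, for a pin) is 68 mm from it, 34 mm from the middle towards +x. Axes as the figure's. Any plaque fits any place.
- plaque4_figure (a point): Wooden plaque with standing tower (may be absent): plate 92 x 48 x 8 mm (x, y, z), 50-80 g; figure in its middle 32 mm long (x), 14 mm thick (y), 8 to 54 mm above the plate's underside, to be gripped across its thickness. Point: the figure's centre, 31 mm above the underside. x runs from big hole to small hole, z up. Plaques differ only in outline of the figure.
- plaque4_big (a point): Centre of plaque 4's big round hole (21 mm, for a post) at the plate's top face, 34 mm from the plate's middle towards -x. The small round hole (13 mm, for a pin) is 68 mm from it, 34 mm from the middle towards +x. Axes as the figure's. Any plaque fits any place.
- clip1_tab (a point): Spring clip 1 of 4 (alike, 62 g), lying flat: a fork of two sprung steel jaws 5 mm thick, open towards +x, a neck 8 mm wide, and behind it a grey upright TAB to grip, 20 mm long (x), 10 mm thick (y), 48 mm tall, on a foot 22 x 28 x 3 mm. Point: on the tab's middle line, 26 mm above the underside, 38 mm behind the bore centre. +x: where the mouth points.
- clip1_bore (a point): Centre of the bore of clip 1's fork, 2.5 mm above the underside. The bore is 15 mm wide; the lips of the mouth, 8 mm ahead of this point (their front 10.5 mm), stand 9 mm apart and are sprung: pushed against a 12 mm groove they open at about 10 N, then snap shut behind it. Fork 23 mm wide. Axes as the tab's.
- clip2_tab (a point): Spring clip 2 of 4 (alike, 62 g), lying flat: a fork of two sprung steel jaws 5 mm thick, open towards +x, a neck 8 mm wide, and behind it a grey upright TAB to grip, 20 mm long (x), 10 mm thick (y), 48 mm tall, on a foot 22 x 28 x 3 mm. Point: on the tab's middle line, 26 mm above the underside, 38 mm behind the bore centre. +x: where the mouth points.
- clip2_bore (a point): Centre of the bore of clip 2's fork, 2.5 mm above the underside. The bore is 15 mm wide; the lips of the mouth, 8 mm ahead of this point (their front 10.5 mm), stand 9 mm apart and are sprung: pushed against a 12 mm groove they open at about 10 N, then snap shut behind it. Fork 23 mm wide. Axes as the tab's.
- clip3_tab (a point): Spring clip 3 of 4 (alike, 62 g), lying flat: a fork of two sprung steel jaws 5 mm thick, open towards +x, a neck 8 mm wide, and behind it a grey upright TAB to grip, 20 mm long (x), 10 mm thick (y), 48 mm tall, on a foot 22 x 28 x 3 mm. Point: on the tab's middle line, 26 mm above the underside, 38 mm behind the bore centre. +x: where the mouth points.
- clip3_bore (a point): Centre of the bore of clip 3's fork, 2.5 mm above the underside. The bore is 15 mm wide; the lips of the mouth, 8 mm ahead of this point (their front 10.5 mm), stand 9 mm apart and are sprung: pushed against a 12 mm groove they open at about 10 N, then snap shut behind it. Fork 23 mm wide. Axes as the tab's.
- clip4_tab (a point): Spring clip 4 of 4 (alike, 62 g), lying flat: a fork of two sprung steel jaws 5 mm thick, open towards +x, a neck 8 mm wide, and behind it a grey upright TAB to grip, 20 mm long (x), 10 mm thick (y), 48 mm tall, on a foot 22 x 28 x 3 mm. Point: on the tab's middle line, 26 mm above the underside, 38 mm behind the bore centre. +x: where the mouth points.
- clip4_bore (a point): Centre of the bore of clip 4's fork, 2.5 mm above the underside. The bore is 15 mm wide; the lips of the mouth, 8 mm ahead of this point (their front 10.5 mm), stand 9 mm apart and are sprung: pushed against a 12 mm groove they open at about 10 N, then snap shut behind it. Fork 23 mm wide. Axes as the tab's.
- jar1: Bystander: paint jar, blue with a white cap, 68 mm diameter, 85 mm tall, beyond the board to the left. Origin: centre of its underside.
- jar2: Bystander: paint jar, grey with a white cap, 68 mm diameter, 85 mm tall, beyond the board to the right. Origin: centre of its underside.
- marker: Bystander: marker pen lying along y, 135 x 14 x 14 mm, beyond the board. Origin: centre of its underside.
Not all that is in view belongs to the job. What is shaped like the part that bears clip1_tab but yellow is not meant. What is shaped like the part that bears plaque1_figure but turquoise is not meant.

How it is judged:
By the outcome, as a careful person would: the job done as asked, in the order asked, and still so for the second after the job is handed in, with the robot touching nothing.
Of plaque1, plaque2, plaque3, plaque4 only 3 to 4 are there at a start; the rules pass over those that are not, and their reading is None.
At some moment in a run one of plaque1, plaque2, plaque3, plaque4, clip1, clip2, clip3, clip4 may be knocked a few centimetres aside while the robot is not near it.
It also fails if it takes over 210 s, if anything falls off the work surface, if the arm or the gripper's body presses on something with over 40 N, if the wrist force passes 120 N, or if a joint passes its speed limit or range.

## Robot

A 7-joint arm with a two-finger parallel gripper is mounted at the origin on the work surface. World frame = base frame: x ahead of the robot, y to its left, z up, the work surface at z = 0. Lengths are in mm, angles in rad, forces in N, time in s.
With the tool pointing down it reaches from about 400 to 900 mm from the base axis. Payload 5.5 kg.
Tool frame: the origin (TCP) lies at the centre of the arm's flange, where the gripper is bolted on; the fingertips stand 178 mm ahead of it and the grasp point (between the pads) lies 159 mm ahead of it; z points along the fingers, y is the line along which they close (so a half turn about z gives the same grasp; the last joint's range is limited). The gripper opens to 92 mm and grips with 3 to 60 N. Pads are 19 mm wide; open, the fingers measure 130 mm over their backs; the gripper's body (75 mm by 190 mm) begins 47 mm behind the grasp point.
Start: joints at [1.52, 0.501, -0.427, 1.55, 0.221, 1.138, -0.21], TCP at [200.665, -618.247, 404.729] pointing down, gripper open.
Joint ranges: [-2.88, 2.88], [-0.31, 2.03], [-1.54, 1.56], [0.2, 2.42], [-1.41, 4.55], [0.19, 2.02], [-2.57, 2.57]. Speed limits (rad/s): [2.57, 2.57, 3.14, 3.14, 3.14, 3.14, 3.14].

## Interface

Orientations are given as a 3x3 rotation matrix whose columns are the frame's x, y, z axes.
In Python, from bench import manip gives the robot as it stands. The module is installed in compiled form; this text tells all that it offers.
- The arm moves only by the tool jog_arm, never from a script. Its argument "targets" is a list of rows, each a list of 3 entries, a list of its own where there are three numbers: the shift along the tool's x, y, z as a fraction of full scale, then the turn, a rotation vector about the tool's x, y, z as a fraction of full scale, then the closure, from -1 (fully open) to 1 (shut), so that 0 is half open. A call has 1 to 8 rows; each row shifts and turns the commanded pose from where the row before left it, along the tool's axes as they then stand; what a row does not reach is not made up. Full scale, the value 1, is 25 mm for a shift and 180 degrees for a turn. A row lasts 1/10 s, in which the tool goes at most 50 mm and 8.59 degrees, less where a joint would pass 70% of its speed; a pose out of reach is approached as far as the arm can. A call with a number of a shift or a turn outside -1 to 1 is refused whole. A call with a gripper value outside its range is refused whole. The fingers move at their own pace and stop on an object; "grip_force" is the grip in N (left out, the last holds). Time passes only in rows, so rows that do not move let the fingers close. It gives the time, the measured TCP pose, the force, the opening and the grip force at its end, in the units of the state.
- manip.state(): the state, without advancing time (a new reading comes with each control period).
- manip.get_image(name): name is "scene" or "top" or "wrist"; returns a dict with "frame" (384x512x3 uint8, red, green, blue), "fx", "fy", "cx", "cy" (pixels), "rvec" (rotation vector, rad) and "tvec" (3), from world to camera coordinates, as OpenCV has them. Camera axes: x right, y down, z forward; pixel columns grow to the right and rows downward; lengths in mm; the calibration is good to about 2 mm. A picture is of the moment at which its call begins. There is no depth.
- manip.sign_off(): hands the job in; it is judged then, once.
Trained networks look in the newest picture that a camera, given by its name, has taken for a name from the list of things; names that differ only in an ending like _2 or _b are one class to them, and where a whole thing is asked for, a point or a joint stands for the part that bears it (a point fixed in the world has none). Each returns a list of dicts, best first, with "conf" (0 to 1); they miss things now and then, are a little off and sometimes report something else, mostly with a low value. They report only what shows in the picture. A call takes as long as a camera call. They do not tell look-alikes from the thing itself.
- manip.boxes_of(camera, target): "xy" ([column, row] in pixels, amid what is visible of it).
The state is a dict: "clock": time; "q": joint angles; "qd": joint speeds; "tau": joint torques, N m; "tool_pos": TCP position; "ee_rot": TCP orientation; "contact_force": force on the tool from outside, world axes, zero at the start; "moment": the same for the moment, N m; "finger_gap": finger opening in mm; "finger_force": force on a finger pad.
Only numpy, scipy, OpenCV 4.12 (cv2) and the standard library are available. Lean on these libraries where they do the work, as an engineer would, in place of code of your own. Each camera call takes 0.05 s, during which the arm holds its last target. There are 200 camera calls.

## Working session

There is one attempt and no reset: what is moved stays moved. The work goes in short steps, Python scripts to look and compute and a tool call to move; the robot and the scene stay as the last step left them, time stands still between calls to the robot, and variables do not carry over. Pictures are saved under pics/ and viewed, at most 14 in all, crops included, and the job is handed in when it is done.

Besides the shell and the picture viewer there is one more tool, called by a JSON object that holds its "fn" and its "kwargs". jog_arm: Moves the arm, as the interface text tells. Shift numbers are shares of 25 mm and turn numbers shares of 180 degrees, none past 1 either way. Its arguments: {"type":"object","properties":{"targets":{"type":"array"},"grip_force":{"type":"number"}},"required":["targets"]}

```bash
mkdir -p pics; cat > h.py <<'E'
import numpy as np, cv2
from bench import manip
def shot(n, save=None):
    im=manip.get_image(n)
    if save: cv2.imwrite(f'pics/{save}.png', cv2.cvtColor(im['frame'],cv2.COLOR_RGB2BGR))
    return im
def ray(im,uv,z):
    R=cv2.Rodrigues(np.array(im['rvec'],float))[0]; t=np.array(im['tvec'],float).ravel()
    d=R.T@np.array([(uv[0]-im['cx'])/im['fx'],(uv[1]-im['cy'])/im['fy'],1]); c=-R.T@t
    return c+d*(z-c[2])/d[2]
def proj(im,p):
    K=np.array([[im['fx'],0,im['cx']],[0,im['fy'],im['cy']],[0,0,1.]])
    return cv2.projectPoints(np.array(p,float).reshape(-1,1,3),np.array(im['rvec'],float),np.array(im['tvec'],float),K,None)[0].reshape(-1,2)
E
python3 - <<'E'
from h import *
s=manip.state(); print({k:np.round(v,3).tolist() for k,v in s.items()})
ims={n:shot(n,n+'0') for n in ('scene','top')}
for n,im in ims.items():
    R=cv2.Rodrigues(np.array(im['rvec'],float))[0]; print(n,(-R.T@np.array(im['tvec']).ravel()).round(),R[2].round(2),im['fx'])
im=ims['top']
Z={'board':25,'post1':33,'plaque1_figure':31,'plaque1_big':8,'clip1_tab':26,'clip1_bore':2.5}
for t in ['board','post1','post2','post3','post4','plaque1_figure','plaque2_figure','plaque3_figure','plaque4_figure','plaque1_big','clip1_tab','clip1_bore']:
    print(t)
    for d in manip.boxes_of('top',t):
        z=next((v for k,v in Z.items() if k[:4]==t[:4] and k.split('_')[-1][-3:]==t.split('_')[-1][-3:]),33)
        print('  ',round(d['conf'],2),np.round(d['xy']),ray(im,d['xy'],z).round(1))
E
```

```text
{'clock': 0.0, 'q': [1.52, 0.502, -0.427, 1.551, 0.221, 1.138, -0.21], 'qd': [0.002, 0.0, 0.001, 0.001, -0.0, 0.0, 0.001], 'tau': [-0.0, -56.658, -5.816, -27.911, -0.069, 0.031, 0.0], 'tool_pos': [200.443, -617.957, 403.651], 'ee_rot': [[0.951, 0.309, -0.001], [0.309, -0.951, 0.002], [0.0, -0.002, -1.0]], 'contact_force': [-0.305, 0.425, 0.006], 'moment': [0.02, -0.012, 0.027], 'finger_force': 0.0, 'finger_gap': 91.87}
scene [1146.  -93.  919.] [-0.52  0.04 -0.85] 395.9243522426855
top [ 414.  -76. 1420.] [ 0.14  0.01 -0.99] 477.6080767907496
board
   0.96 [234. 183.] [629.5  -7.2  25. ]
   0.21 [341. 248.] [ 444.9 -322.7   25. ]
post1
   0.79 [234. 184.] [624.4  -9.5  33. ]
   0.22 [242. 250.] [432.2 -38.5  33. ]
post2
   0.79 [234. 184.] [624.4  -9.5  33. ]
   0.22 [242. 250.] [432.2 -38.5  33. ]
post3
   0.79 [234. 184.] [624.4  -9.5  33. ]
   0.22 [242. 250.] [432.2 -38.5  33. ]
post4
   0.79 [234. 184.] [624.4  -9.5  33. ]
   0.22 [242. 250.] [432.2 -38.5  33. ]
plaque1_figure
   0.71 [387. 257.] [ 422.8 -454.5   31. ]
plaque2_figure
   0.72 [132. 193.] [593.1 288.9  31. ]
   0.41 [346. 246.] [ 450.2 -336.3   31. ]
   0.21 [334. 200.] [ 585.  -301.9   31. ]
plaque3_figure
   0.67 [335. 199.] [ 587.7 -306.6   31. ]
   0.18 [146. 136.] [764.4 257.6  31. ]
plaque4_figure
   0.72 [117. 237.] [462.7 327.4  31. ]
   0.56 [347. 246.] [ 451.7 -340.4   31. ]
plaque1_big
   0.63 [385. 259.] [ 416.7 -453.6    8. ]
   0.61 [242. 251.] [430.4 -35.6   8. ]
   0.6 [343. 244.] [ 455.6 -332.8    8. ]
clip1_tab
   0.7 [244. 249.] [435.2 -42.1  26. ]
   0.48 [233. 186.] [619.1  -4.9  26. ]
clip1_bore
```

```bash
python3 -c "
import cv2,numpy as np
a=cv2.imread('pics/top0.png');cv2.imwrite('pics/top0b.png',cv2.resize(a,(800,600),interpolation=cv2.INTER_CUBIC))"
```

```text
(no output)
```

View pics/top0b.png

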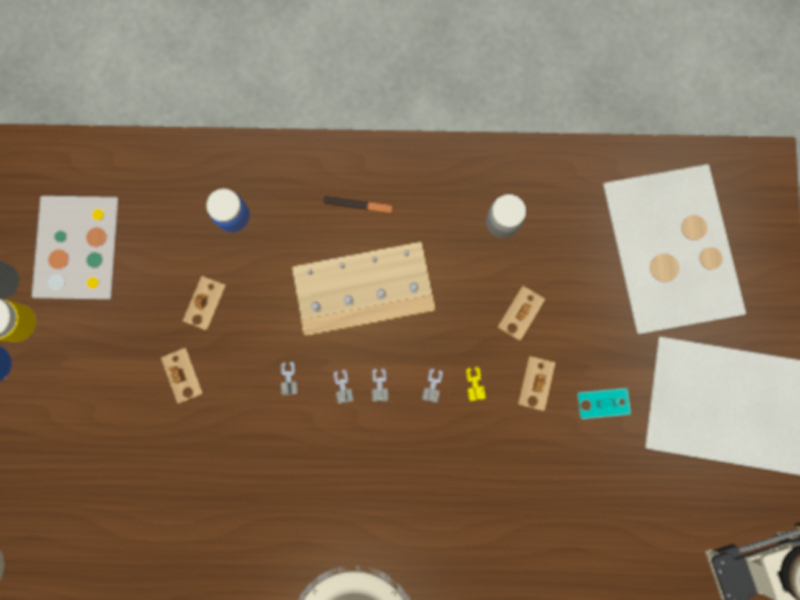

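View pics/scene0.png

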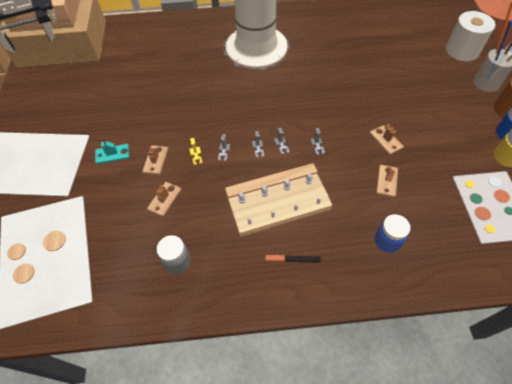

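The top view shows four plaques (top0b pixels (204,303), (181,376), (522,313), (537,383)), four grey clips along row ~385, and the board at (363,288) with its posts on the robot side, yaw about +11°. The scene view agrees. Next I check the wrist camera's geometry so I can move over the objects.

```bash
cat >> h.py <<'E'
def wcam():
    s=manip.state(); im=shot('wrist'); R=cv2.Rodrigues(np.array(im['rvec'],float))[0]; c=-R.T@np.array(im['tvec']).ravel()
    return s,im,R,c
E
python3 - <<'E'
from h import *
s,im,R,c=wcam(); E=np.array(s['ee_rot']); p=np.array(s['tool_pos'])
print('cam in tool',(E.T@(c-p)).round(1),'cam axes in tool',(R@E).round(3).tolist(),im['fx'],im['cx'],im['cy'])
a=np.array([ray(im,uv,0) for uv in [(0,0),(511,0),(511,383),(0,383)]]); print(a.round())
top=shot('top')
k=.64
N={'plaqA':[(197,320),(211,287)],'plaqB':[(187,392),(175,358)],'plaqC':[(514,327),(532,296)],'plaqD':[(532,402),(541,363)],'clips':[(289,390),(344,398),(380,396),(432,396),(475,394)],'posts':[(316,306),(414,287)]}
for n,v in N.items():
    z=8 if n[0:2]=='pl' and n!='posts' else (3 if n=='clips' else 56)
    print(n,[ray(top,np.array(u)*k,z)[:2].round().tolist() for u in v])
E
```

```text
cam in tool [69.8  0.1 19.8] cam axes in tool [[0.001, 1.0, -0.0], [-0.967, 0.001, -0.255], [-0.255, 0.0, 0.967]] 282.73794447503593 258.26276420584253 190.47288440079578
[[  299.  -262.     0.]
 [  488.  -843.     0.]
 [  -20. -1147.     0.]
 [ -291.  -313.    -0.]]
plaqA [[560.0, 312.0], [624.0, 289.0]]
plaqB [[424.0, 323.0], [487.0, 349.0]]
plaqC [[559.0, -292.0], [619.0, -326.0]]
plaqD [[418.0, -325.0], [491.0, -342.0]]
clips [[432.0, 132.0], [419.0, 28.0], [424.0, -40.0], [426.0, -138.0], [431.0, -219.0]]
posts [[586.0, 80.0], [624.0, -100.0]]
```

{"fn": "jog_arm", "kwargs": {"targets": [[[0,0,0],[0,0,0.034],-1],[[0,0,0],[0,0,0.033],-1],[[0,0,0],[0,0,0.033],-1],[[0.8,-0.8,0.2],[0,0,0],-1],[[0.8,-0.8,0.2],[0,0,0],-1],[[0.8,-0.8,0.2],[0,0,0],-1],[[0.8,-0.8,0.2],[0,0,0],-1],[[0.8,-0.8,0.2],[0,0,0],-1]], "grip_force": 30}}

```text
clock: 1.6
tool_pos: [301.4, -517.5, 379.7]
ee_rot: [[1.0, -0.0, 0.0], [-0.0, -1.0, -0.0], [0.0, 0.0, -1.0]]
contact_force: [0.2, -0.5, -0.1]
finger_gap: 91.9
finger_force: 0.0
```

{"fn": "jog_arm", "kwargs": {"targets": [[[0.8,-0.8,0.2],[0,0,0],-1],[[0.8,-0.8,0.2],[0,0,0],-1],[[0.8,-0.8,0.2],[0,0,0],-1],[[0.8,-0.8,0.2],[0,0,0],-1],[[0.8,-0.8,0.2],[0,0,0],-1],[[0.8,-0.8,0.2],[0,0,0],-1],[[0.8,-0.8,0.2],[0,0,0],-1],[[0.8,-0.8,0.2],[0,0,0],-1]]}}

```text
clock: 2.4
tool_pos: [461.5, -357.5, 339.7]
ee_rot: [[1.0, -0.0, 0.0], [-0.0, -1.0, -0.0], [0.0, 0.0, -1.0]]
contact_force: [-0.3, 0.1, -0.3]
finger_gap: 91.6
finger_force: 0.0
```

{"fn": "jog_arm", "kwargs": {"targets": [[[0.8,-0.8,0.2],[0,0,0],-1],[[0.8,-0.8,0.2],[0,0,0],-1],[[0,0,0],[0,0,0],-1]]}}

```text
clock: 2.7
tool_pos: [503.8, -313.8, 329.5]
ee_rot: [[1.0, 0.007, 0.002], [0.007, -1.0, 0.003], [0.002, -0.003, -1.0]]
contact_force: [0.3, 0.1, -0.3]
finger_gap: 91.9
finger_force: 0.0
```

```bash
python3 - <<'E'
from h import *
s=manip.state(); print(np.round(s['tool_pos'],1),np.round(s['ee_rot'],4).tolist(),s['clock'])
im=shot('wrist'); cv2.imwrite('pics/w1.png',cv2.resize(im['frame'][:,:,::-1],(800,600)))
cv2.imwrite('raw_w1.png',im['frame'][:,:,::-1])
for t in ['plaque1_figure','plaque1_big','plaque3_big']:
    for d in manip.boxes_of('wrist',t): print(t,round(d['conf'],2),np.round(d['xy'],1),ray(im,d['xy'],8 if 'big' in t else 31).round(1))
E
```

```text
[ 503.8 -313.8  329.5] [[1.0, 0.0066, 0.0019], [0.0066, -1.0, 0.0029], [0.002, -0.0029, -1.0]] 2.7
plaque1_figure 0.72 [277.1 213.4] [ 476.2 -332.5   31. ]
plaque1_figure 0.45 [390.7 235.3] [ 452.6 -453.7   31. ]
plaque1_big 0.84 [277. 214.] [ 467.5 -334.     8. ]
plaque1_big 0.76 [393.4 237.5] [ 440.  -468.8    8. ]
plaque3_big 0.71 [256.6  98.8] [ 591.1 -310.3    8. ]
```

View pics/w1.png

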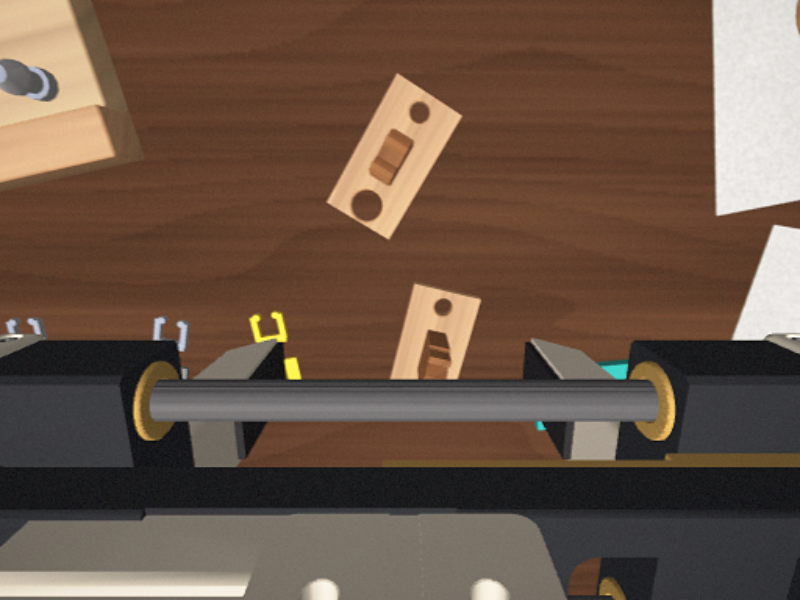

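The wrist view shows plaque C at (395,157) in w1, free of occlusion. The gripper hides everything below row ~340, so targets must lie ahead of the tool. Next I look at the board from above.

{"fn": "jog_arm", "kwargs": {"targets": [[[0.1,-0.95,-0.2],[0,0,0],-1],[[0.1,-0.95,-0.2],[0,0,0],-1],[[0.1,-0.95,-0.2],[0,0,0],-1],[[0.1,-0.95,-0.2],[0,0,0],-1],[[0.1,-0.95,-0.2],[0,0,0],-1],[[0.1,-0.95,-0.2],[0,0,0],-1],[[0.1,-0.95,-0.2],[0,0,0],-1],[[0.1,-0.95,-0.2],[0,0,0],-1]]}}

```text
clock: 3.7
tool_pos: [520.4, -129.1, 370.2]
ee_rot: [[1.0, -0.003, 0.0], [-0.003, -1.0, -0.001], [0.0, 0.001, -1.0]]
contact_force: [-0.6, -0.8, -0.7]
finger_gap: 92.0
finger_force: 0.0
```

{"fn": "jog_arm", "kwargs": {"targets": [[[0.1,-0.95,-0.2],[0,0,0],-1],[[0.1,-0.95,-0.2],[0,0,0],-1],[[0.1,-0.95,-0.2],[0,0,0],-1],[[0.1,-0.95,-0.2],[0,0,0],-1],[[0,-0.4,0],[0,0,0],-1],[[0,0,0],[0,0,0],-1],[[0,0,0],[0,0,0],-1]]}}

```text
clock: 4.4
tool_pos: [530.6, -25.0, 389.4]
ee_rot: [[1.0, -0.002, -0.001], [-0.002, -1.0, -0.001], [-0.001, 0.001, -1.0]]
contact_force: [-0.4, -0.4, -0.6]
finger_gap: 91.9
finger_force: 0.0
```

```bash
cat >> h.py <<'E'
from scipy.optimize import least_squares
def box(x0,x1,y0,y1,z0,z1): return np.array([[x,y,z] for x in(x0,x1) for y in(y0,y1) for z in(z0,z1)],float)
PLQ=box(-46,46,-24,24,0,8)
BRD=np.vstack([box(-52,52,-125,125,0,25),box(-82,-52,-125,125,0,33)])
# clip, origin under tab centre
CLP=np.vstack([box(-10,10,-5,5,0,48),box(-11,11,-14,14,0,3),box(30,48.5,-11.5,11.5,0,5)])
def place(P,v):
    c,s=np.cos(v[2]),np.sin(v[2]); return P@np.array([[c,-s,0],[s,c,0],[0,0,1]]).T+[v[0],v[1],v[3] if len(v)>3 else 0]
def feats(h):
    m=cv2.moments(h.astype(np.float32).reshape(-1,1,2)); 
    a=m['m00']; u20,u02,u11=m['mu20']/a,m['mu02']/a,m['mu11']/a
    return np.array([m['m10']/a,m['m01']/a,.5*np.arctan2(2*u11,u20-u02),a])
def fithull(im,mask,P,v0,z=0):
    """mask: bool of one blob; returns x,y,yaw, iou"""
    ys,xs=np.nonzero(mask)
    cs,_=cv2.findContours(cv2.resize(mask.astype(np.uint8)*255,None,fx=4,fy=4,interpolation=cv2.INTER_LINEAR)//128,cv2.RETR_EXTERNAL,cv2.CHAIN_APPROX_NONE)
    c=max(cs,key=cv2.contourArea).reshape(-1,2)
    h=(cv2.convexHull(c).reshape(-1,2)+.5)/4-.5
    f=feats(h); L=np.sqrt(f[3])
    def r(v):
        g=feats(cv2.convexHull(proj(im,place(P,[*v,z])).astype(np.float32)).reshape(-1,2))
        d=(g[2]-f[2]+np.pi/2)%np.pi-np.pi/2
        return [g[0]-f[0],g[1]-f[1],d*L]
    o=least_squares(r,v0,x_scale=[1,1,.01],diff_step=1e-4)
    g=cv2.convexHull(proj(im,place(P,[*o.x,z])).astype(np.float32))
    return o.x,feats(g.reshape(-1,2))[3]/f[3],o.cost
E
python3 - <<'E'
from h import *
w=cv2.imread('raw_w1.png')
s=manip.state(); print(np.round(s['tool_pos'],1),np.round(s['ee_rot'],4).tolist(),s['clock'])
im=shot('wrist'); cv2.imwrite('pics/w2.png',cv2.resize(im['frame'][:,:,::-1],(800,600)));cv2.imwrite('raw_w2.png',im['frame'][:,:,::-1])
np.savez('w2.npz',**{k:np.array(v) for k,v in im.items()})
for (x,y) in [(340,120),(400,60),(350,90),(375,200),(150,60)]:
    print((x,y),w[int(y/1.5625),int(x/1.5625)],cv2.cvtColor(w,cv2.COLOR_BGR2HSV)[int(y/1.5625),int(x/1.5625)])
E
```

```text
[530.6 -25.  389.4] [[1.0, -0.0021, -0.0006], [-0.0021, -1.0, -0.001], [-0.0006, 0.001, -1.0]] 4.4
(340, 120) [ 41  63 100] [ 11 150 100]
(400, 60) [ 47  65 101] [ 10 136 101]
(350, 90) [43 62 95] [ 11 140  95]
(375, 200) [43 64 96] [ 12 141  96]
(150, 60) [42 58 90] [ 10 136  90]
```

View pics/w2.png

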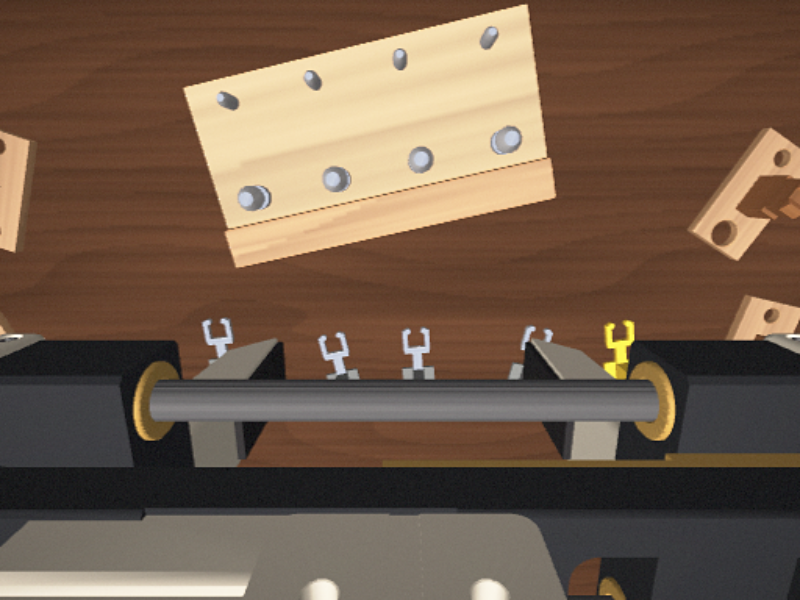

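The board is fully in view in w2, with posts at (254,198), (336,179), (420,159) and (507,139). I fit its pose, then plaque C from the earlier frame.

```bash
cat >> h.py <<'E'
def woodmask(fr,seed,rad=None):
    hsv=cv2.cvtColor(fr,cv2.COLOR_RGB2HSV); m=((hsv[...,2]>135)&(hsv[...,1]>50)&(hsv[...,0]<30)).astype(np.uint8)
    n,l,st,ce=cv2.connectedComponentsWithStats(m)
    ok=[i for i in range(1,n) if st[i,4]>150]
    i=min(ok,key=lambda i:np.hypot(*(ce[i]-seed)))
    return l==i,st[i]
def load(f): return dict(np.load(f))
E
python3 - <<'E'
from h import *
im=load('w2.npz')
m,st=woodmask(im['frame'],np.array([370,135])/1.5625); print(st)
v,q,c=fithull(im,m,BRD,[620,-10,.19]); print('board',v.round(2),np.degrees(v[2]).round(2),q.round(3),c)
# check: posts' tops & pins projected vs seen
P=[[ -34,y,56] for y in(93,31,-31,-93)]+[[34,y,47] for y in(93,31,-31,-93)]
print((proj(im,place(np.array(P,float),v))*1.5625).round(0).tolist())
vis=im['frame'][:,:,::-1].copy()
for p in np.vstack([proj(im,place(BRD,v)),proj(im,place(np.array(P,float),v))]): cv2.circle(vis,tuple(int(round(a*16)) for a in p),24,(0,0,255),-1,shift=4)
cv2.imwrite('pics/w2fit.png',cv2.resize(vis[0:180,100:370],(800,533),interpolation=cv2.INTER_CUBIC))
E
```

```text
[  117     3   239   169 25235]
board [6.4157e+02 9.2000e-01 2.1000e-01] 12.27 0.999 1.2912803490045499e-11
[[245.0, 199.0], [332.0, 179.0], [420.0, 159.0], [511.0, 138.0], [219.0, 97.0], [308.0, 76.0], [399.0, 54.0], [491.0, 31.0]]
```

View pics/w2fit.png

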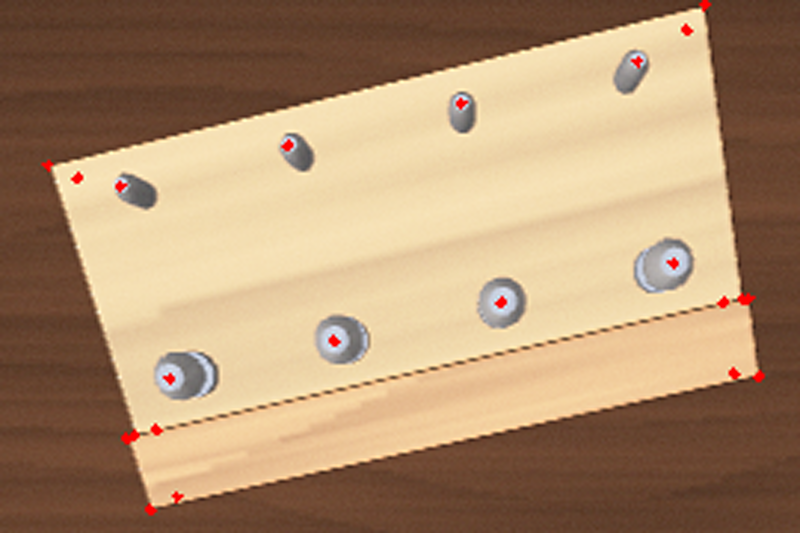

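The fit is within a pixel: board centre (641.6, 0.9), yaw 0.214 rad. On to plaque C.

{"fn": "jog_arm", "kwargs": {"targets": [[[-0.2,0.9,0.3],[0,0,0],-1],[[-0.2,0.9,0.3],[0,0,0],-1],[[-0.2,0.9,0.3],[0,0,0],-1],[[-0.2,0.9,0.3],[0,0,0],-1],[[-0.2,0.9,0.3],[0,0,0],-1],[[-0.2,0.9,0.3],[0,0,0],-1],[[-0.2,0.9,0.3],[0,0,0],-1],[[-0.2,0.9,0.3],[0,0,0],-1]]}}

```text
clock: 5.25
tool_pos: [489.7, -206.0, 329.1]
ee_rot: [[1.0, -0.003, -0.001], [-0.003, -1.0, -0.0], [-0.001, 0.0, -1.0]]
contact_force: [0.2, 0.2, 1.1]
finger_gap: 91.6
finger_force: 0.0
```

{"fn": "jog_arm", "kwargs": {"targets": [[[-0.2,0.9,0.3],[0,0,0],-1],[[-0.2,0.9,0.3],[0,0,0],-1],[[-0.2,0.9,0.3],[0,0,0],-1],[[-0.2,0.9,0.3],[0,0,0],-1],[[0,0,0],[0,0,0],-1],[[0,0,0],[0,0,0],-1]]}}

```text
clock: 5.85
tool_pos: [469.8, -294.7, 299.2]
ee_rot: [[1.0, -0.004, -0.001], [-0.004, -1.0, 0.001], [-0.001, -0.001, -1.0]]
contact_force: [-0.1, -0.1, 0.6]
finger_gap: 91.5
finger_force: 0.0
```

```bash
cat >> h.py <<'E'
def go(tx,ty,tz,yaw):
    """print turn + shift (tool axes AFTER the turn) to reach TCP target"""
    s=manip.state(); E=np.array(s['ee_rot']); p=np.array(s['tool_pos'])
    c,n=np.cos(yaw),np.sin(yaw); T=np.array([[c,n,0],[n,-c,0],[0,0,-1.]])
    rv=cv2.Rodrigues(E.T@T)[0].ravel()/np.pi; d=T.T@(np.array([tx,ty,tz])-p)/25
    print('now',p.round(1),'clk',round(s['clock'],1),'TURN',rv.round(4),'SHIFT units',d.round(3))
BV=[641.57,.92,.2141]
def site(y,x=0):
    c,n=np.cos(BV[2]),np.sin(BV[2]); return BV[0]+c*x-n*y, BV[1]+n*x+c*y
def plaque(gx,gy,guess=None,save=None):
    im=shot('wrist',save); uv=proj(im,[[gx,gy,8]])[0]
    m,st=woodmask(im['frame'],uv); v,q,c=fithull(im,m,PLQ,[gx,gy,guess])
    h=proj(im,place(np.array([[-34,0,8],[34,0,8.]]),v))
    print('plaque',v.round(2),'area',q.round(3),'bbox',st[:4],[im['frame'][int(b),int(a)].tolist() for a,b in h])
    return v,im
E
python3 - <<'E'
from h import *
v,im=plaque(589,-309,-.5,'w3')
go(v[0],v[1],260,v[2])
E
```

```text
plaque [ 5.8784e+02 -3.0359e+02 -5.6000e-01] area 0.959 bbox [220   0 101 119] [[123, 80, 57], [120, 79, 54]]
now [ 470.4 -293.5  299.6] clk 5.9 TURN [-2.000e-04  1.000e-04  1.785e-01] SHIFT units [ 4.188 -2.164  1.583]
```

View pics/w3.png

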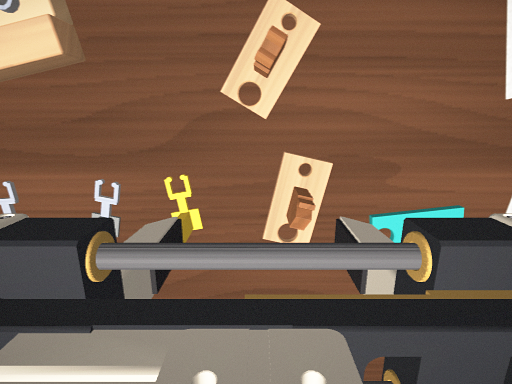

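{"fn": "jog_arm", "kwargs": {"targets": [[[0.8,0,0],[0,0,0],-1],[[0,0.2,0],[0,0,0],-1],[[0,0,0],[0,0,0],-1],[[0,0,0],[0,0,0],-1]]}}

```text
clock: 6.3
tool_pos: [490.2, -298.1, 299.7]
ee_rot: [[1.0, -0.0, -0.001], [-0.0, -1.0, 0.0], [-0.001, -0.0, -1.0]]
contact_force: [-0.7, -0.9, -1.2]
finger_gap: 91.8
finger_force: 0.0
```

```bash
python3 - <<'E'
from h import *
v,im=plaque(589,-309,-.5)
np.save('vC.npy',v)
go(v[0],v[1],230,v[2])
E
```

```text
plaque [ 578.73 -330.22   -1.89] area 0.482 bbox [217  19 167 123] [[180, 115, 71], [132, 87, 60]]
now [ 490.2 -298.2  299.7] clk 6.3 TURN [2.000e-04 2.000e-04 6.004e-01] SHIFT units [ 0.119 -3.765  2.787]
```

```bash
sed -i "s/m=((hsv\[...,2\]>135)&(hsv\[...,1\]>50)&(hsv\[...,0\]<30))/m=((hsv[...,2]>150)\&(hsv[...,1]>40)\&(hsv[...,1]<130)\&(hsv[...,0]<30))/" h.py; python3 - <<'E'
from h import *
v,im=plaque(589,-309,-.5,'w4')
np.save('vC.npy',v)
m,st=woodmask(im['frame'],proj(im,[[589,-309,8]])[0])
vis=im['frame'][:,:,::-1].copy(); vis[m]=vis[m]//2+np.array([127,0,0],np.uint8)
for p in proj(im,place(np.vstack([PLQ,[[-34,0,8],[34,0,8.]]]),v)): cv2.circle(vis,tuple(int(round(a*16)) for a in p),20,(0,0,255),-1,shift=4)
cv2.imwrite('pics/w4fit.png',cv2.resize(vis[0:200,160:426],(798,600),interpolation=cv2.INTER_CUBIC))
go(v[0],v[1],230,v[2])
E
```

```text
plaque [ 5.8836e+02 -3.0408e+02 -5.3000e-01] area 0.954 bbox [218  19  98 123] [[125, 83, 58], [128, 86, 61]]
now [ 490.2 -298.2  299.7] clk 6.4 TURN [0.     0.0002 0.1694] SHIFT units [ 3.502 -1.79   2.789]
```

View pics/w4fit.png

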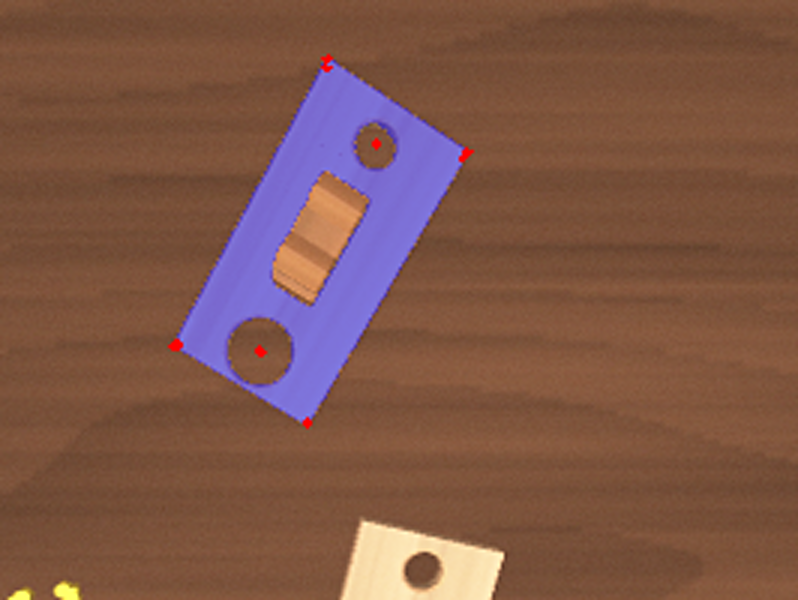

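The mask and projected corners agree with plaque C to about a pixel, and both holes are centred on their marks (376,144) and (260,351). Grasping it now.

{"fn": "jog_arm", "kwargs": {"targets": [[[0,0,0],[0,0,0.0424],-1],[[0,0,0],[0,0,0.0424],-1],[[0,0,0],[0,0,0.0423],-1],[[0,0,0],[0,0,0.0423],-1],[[0.9,-0.45,0.6],[0,0,0],-1],[[0.9,-0.45,0.6],[0,0,0],-1],[[0.9,-0.45,0.6],[0,0,0],-1],[[0.8,-0.44,0.6],[0,0,0],-1]]}}

```text
clock: 7.2
tool_pos: [589.6, -304.3, 239.3]
ee_rot: [[0.861, -0.508, 0.0], [-0.508, -0.861, -0.0], [0.0, 0.0, -1.0]]
contact_force: [-0.7, 1.0, 0.2]
finger_gap: 92.0
finger_force: 0.0
```

```bash
python3 - <<'E'
from h import *
v=np.load('vC.npy'); go(v[0],v[1],192,v[2])
E
```

```text
now [ 589.6 -304.3  239.3] clk 7.2 TURN [ 0.     -0.0001 -0.    ] SHIFT units [-0.047  0.017  1.891]
```

{"fn": "jog_arm", "kwargs": {"targets": [[[-0.05,0.02,0.5],[0,0,0],-1],[[0,0,0.5],[0,0,0],-1],[[0,0,0.5],[0,0,0],-1],[[0,0,0.38],[0,0,0],-1],[[0,0,0],[0,0,0],1],[[0,0,0],[0,0,0],1],[[0,0,0],[0,0,0],1],[[0,0,0],[0,0,0],1]]}}

```text
clock: 8.0
tool_pos: [587.9, -304.2, 193.6]
ee_rot: [[0.862, -0.508, 0.001], [-0.508, -0.862, -0.001], [0.001, -0.0, -1.0]]
contact_force: [0.3, -0.3, 0.8]
finger_gap: 64.6
finger_force: 0.0
```

{"fn": "jog_arm", "kwargs": {"targets": [[[0,0,0],[0,0,0],1],[[0,0,0],[0,0,0],1],[[0,0,0],[0,0,0],1],[[0,0,0],[0,0,0],1],[[0,0,-0.4],[0,0,0],1],[[0,0,-0.8],[0,0,0],1],[[0,0,-1],[0,0,0],1],[[0,0,-1],[0,0,0],1]]}}

```text
clock: 8.8
tool_pos: [587.4, -303.9, 273.9]
ee_rot: [[0.862, -0.508, -0.0], [-0.508, -0.862, 0.0], [-0.0, -0.0, -1.0]]
contact_force: [0.1, 0.1, -0.4]
finger_gap: 12.8
finger_force: 30.0
```

```bash
cat >> h.py <<'E'
def inhand(save):
    """small hole of the held plaque: dark blob near where it should be; returns offset in tool x,y"""
    s=manip.state(); im=shot('wrist',save); E=np.array(s['ee_rot']); p=np.array(s['tool_pos'])
    return s,im,E,p
E
python3 - <<'E'
from h import *
s,im,E,p=inhand('h1')
print(s['finger_gap'],p)
# expected: underside at grasp-33 -> top face 25 below grasp -> tool z 184
w=p+E@np.array([34,0,184.]); print(proj(im,[w, p+E@np.array([46,24,184.]),p+E@np.array([46,-24,184.])]))
y=[-93,-31,31,93]
for k in y: print(k,np.round(site(k),1))
x,yy=site(-93); go(x,yy,310,BV[2])
E
```

```text
12.822007927597792 [ 587.42240401 -303.89049952  273.89144731]
[[259.9374992  177.64657017]
 [301.16370767 157.5243057 ]
 [218.79644072 157.46861722]]
-93 [661.3 -90. ]
-31 [648.2 -29.4]
31 [635.   31.2]
93 [621.8  91.8]
now [ 589.2 -304.6  278.9] clk 8.8 TURN [ 0.0007 -0.0021 -0.2376] SHIFT units [ 4.643 -7.775 -1.243]
```

View pics/h1.png

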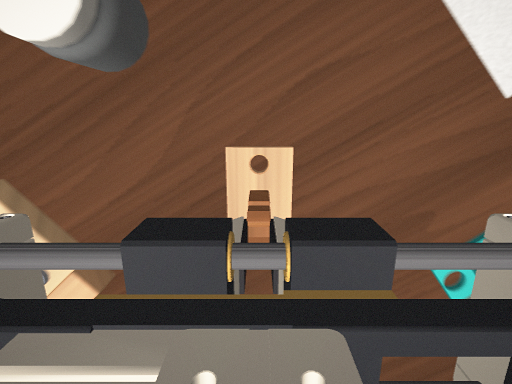

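The hand view shows the plaque hanging about 39 mm too low: the plate edge is at row 147 and only 67 px wide. The lift began before the fingers had closed, so only the figure's top is pinched. I'll set it down gently and regrip, with longer waits.

{"fn": "jog_arm", "kwargs": {"targets": [[[0,0,0.3],[0,0,0],1],[[0,0,0.4],[0,0,0],1],[[0,0,0.4],[0,0,0],1],[[0,0,0.4],[0,0,0],1],[[0,0,0.25],[0,0,0],1],[[0,0,0.1],[0,0,0],1],[[0,0,0],[0,0,0],1]]}}

```text
clock: 9.55
tool_pos: [586.8, -303.8, 228.6]
ee_rot: [[0.861, -0.508, -0.004], [-0.508, -0.861, 0.0], [-0.003, 0.002, -1.0]]
contact_force: [-11.2, 3.5, 24.2]
finger_gap: 12.8
finger_force: 30.0
```

```bash
python3 - <<'E'
from h import *
s,im,E,p=inhand('h2'); print(s['finger_gap'],p,s['contact_force'])
f=im['frame']; m=((cv2.cvtColor(f,cv2.COLOR_RGB2HSV)[...,2]>150)).astype(np.uint8)[130:185,180:340]
print('plate top row/width per row',[(r+130,int(m[r].sum())) for r in range(0,55,5)])
E
```

```text
12.766887374537474 [ 586.77038903 -303.84811646  228.5690079 ] [-11.2383008    3.54780746  24.2286044 ]
plate top row/width per row [(130, 0), (135, 1), (140, 0), (145, 0), (150, 70), (155, 69), (160, 54), (165, 53), (170, 58), (175, 69), (180, 67)]
```

{"fn": "jog_arm", "kwargs": {"targets": [[[0,0,-0.1],[0,0,0],0],[[0,0,0],[0,0,0],0],[[0,0,0],[0,0,0],0],[[0,0,0],[0,0,0],0],[[0,0,0],[0,0,0],0],[[0,0,0],[0,0,0],0]]}}

```text
clock: 10.2
tool_pos: [587.5, -304.0, 228.5]
ee_rot: [[0.862, -0.508, -0.0], [-0.508, -0.862, 0.0], [-0.0, -0.0, -1.0]]
contact_force: [1.2, -0.3, 0.1]
finger_gap: 46.2
finger_force: 0.0
```

```bash
python3 - <<'E'
from h import *
v=np.load('vC.npy'); go(v[0],v[1],192,v[2]); s,im,E,p=inhand(None)
m,st=woodmask(im['frame'],[260,180]); ys,xs=np.nonzero(m[:200]); 
r=ys.min(); ps=[ray(im,(c,r+2),8) for c in (xs[ys==r+2].min(),xs[ys==r+2].max())]
print(st,s['finger_gap'],[(E.T@(q-p)).round(1).tolist() for q in ps])
E
```

```text
now [ 587.5 -304.   228.5] clk 10.2 TURN [-0.      0.0002  0.0001] SHIFT units [ 0.032 -0.014  1.462]
[ 225  148   69   95 4966] 46.17781841640888 [[46.1, -24.5, 220.5], [46.1, 23.6, 220.5]]
```

{"fn": "jog_arm", "kwargs": {"targets": [[[0.03,0,0.5],[0,0,0],0],[[0,0,0.5],[0,0,0],0],[[0,0,0.46],[0,0,0],0],[[0,0,0],[0,0,0],1],[[0,0,0],[0,0,0],1],[[0,0,0],[0,0,0],1],[[0,0,0],[0,0,0],1],[[0,0,0],[0,0,0],1]], "grip_force": 40}}

```text
clock: 11.05
tool_pos: [588.5, -304.5, 193.1]
ee_rot: [[0.862, -0.508, 0.001], [-0.508, -0.862, -0.001], [0.001, -0.0, -1.0]]
contact_force: [0.1, -0.0, 1.4]
finger_gap: 14.0
finger_force: 40.0
```

{"fn": "jog_arm", "kwargs": {"targets": [[[0,0,0],[0,0,0],1],[[0,0,0],[0,0,0],1],[[0,0,0],[0,0,0],1],[[0,0,0],[0,0,0],1]]}}

```text
clock: 11.45
tool_pos: [588.5, -304.6, 193.1]
ee_rot: [[0.862, -0.508, 0.001], [-0.508, -0.862, -0.001], [0.001, 0.0, -1.0]]
contact_force: [-1.5, -0.1, 4.3]
finger_gap: 13.7
finger_force: 40.0
```

{"fn": "jog_arm", "kwargs": {"targets": [[[0,0,-0.4],[0,0,0],1],[[0,0,-0.8],[0,0,0],1],[[0,0,-0.9],[0,0,0],1],[[0,0,-0.9],[0,0,0],1],[[0,0,-0.6],[0,0,0],1],[[0,0,0],[0,0,0],1],[[0,0,0],[0,0,0],1]]}}

```text
clock: 12.15
tool_pos: [587.9, -304.3, 282.2]
ee_rot: [[0.862, -0.508, -0.0], [-0.508, -0.862, 0.0], [-0.0, 0.0, -1.0]]
contact_force: [-0.6, -0.9, -0.5]
finger_gap: 13.8
finger_force: 40.0
```

```bash
cat >> h.py <<'E'
def hand(zu=33):
    """held plaque: front edge and small hole in tool coordinates, top face taken at tool z 159+zu-8"""
    s,im,E,p=inhand(None); zt=159+zu-8; hsv=cv2.cvtColor(im['frame'],cv2.COLOR_RGB2HSV)
    R=cv2.Rodrigues(np.array(im['rvec'],float))[0]; t=np.array(im['tvec']).ravel(); c=E.T@(-R.T@t-p)
    def tl(uv):
        d=E.T@R.T@np.array([(uv[0]-im['cx'])/im['fx'],(uv[1]-im['cy'])/im['fy'],1]); return c+d*(zt-c[2])/d[2]
    m=((hsv[...,2]>150)&(hsv[...,1]>40)&(hsv[...,1]<130)).astype(np.uint8); m[240:]=0
    n,l,st,ce=cv2.connectedComponentsWithStats(m); e=proj(im,[p+E@np.array([34,0,zt])])[0]
    i=min((i for i in range(1,n) if st[i,4]>400),key=lambda i:np.hypot(*(ce[i]-e)))
    r0=st[i,1]; b=(l==i); row=np.nonzero(b[r0+8])[0]
    print('gap',round(s['finger_gap'],1),'top row',r0,'edge tool',tl((260,r0-.5)).round(1),'sides',tl((row[0]-.5,r0+8))[1].round(1),tl((row[-1]+.5,r0+8))[1].round(1))
    f=(~b).astype(np.uint8); f[:r0+3]=0; f[r0+45:]=0; f[:,:st[i,0]+4]=0; f[:,st[i,0]+st[i,2]-4:]=0
    n2,l2,s2,c2=cv2.connectedComponentsWithStats(f)
    for j in range(1,n2):
        if s2[j,4]>40: print('  dark blob',s2[j],tl(c2[j]).round(1))
E
python3 - <<'E'
from h import *
hand(); x,y=site(-93); go(x,y,270,BV[2])
E
```

```text
gap 13.8 top row 159 edge tool [ 45.4   0.  184. ] sides -24.9 23.3
  dark blob [248 168  21  21 348] [ 33.8  -1.1 184. ]
now [ 587.6 -304.3  281.4] clk 12.2 TURN [-1.000e-04  6.000e-04 -2.377e-01] SHIFT units [ 4.703 -7.75   0.457]
```

{"fn": "jog_arm", "kwargs": {"targets": [[[0,0,0],[0,0,-0.0476],1],[[0,0,0],[0,0,-0.0475],1],[[0,0,0],[0,0,-0.0475],1],[[0,0,0],[0,0,-0.0475],1],[[0,0,0],[0,0,-0.0475],1],[[0.3,-0.8,0],[0,0,0],1],[[0.3,-0.8,0],[0,0,0],1],[[0.3,-0.8,0],[0,0,0],1]]}}

```text
clock: 13.0
tool_pos: [596.7, -240.3, 280.5]
ee_rot: [[0.977, 0.212, -0.003], [0.212, -0.977, 0.002], [-0.002, -0.002, -1.0]]
contact_force: [0.7, -0.6, -1.0]
finger_gap: 13.8
finger_force: 40.0
```

{"fn": "jog_arm", "kwargs": {"targets": [[[0.3,-0.8,0],[0,0,0],1],[[0.3,-0.8,0],[0,0,0],1],[[0.3,-0.8,0],[0,0,0],1],[[0.3,-0.8,0.1],[0,0,0],1],[[0.3,-0.8,0.1],[0,0,0],1],[[0.3,-0.8,0.1],[0,0,0],1],[[0.2,-0.55,0.1],[0,0,0],1],[[0,0,0],[0,0,0],1]]}}

```text
clock: 13.8
tool_pos: [617.6, -96.5, 271.2]
ee_rot: [[0.976, 0.216, -0.002], [0.216, -0.976, 0.002], [-0.002, -0.003, -1.0]]
contact_force: [-0.3, 0.1, -0.7]
finger_gap: 13.8
finger_force: 40.0
```

{"fn": "jog_arm", "kwargs": {"targets": [[[0,0,0],[0,0,0],1],[[0,0,0],[0,0,0],1]]}}

```text
clock: 14.0
tool_pos: [617.7, -101.5, 272.2]
ee_rot: [[0.978, 0.21, -0.001], [0.21, -0.978, -0.001], [-0.001, 0.001, -1.0]]
contact_force: [-1.0, -0.6, -2.0]
finger_gap: 13.6
finger_force: 40.0
```

```bash
python3 - <<'E'
from h import *
x,y=site(-93); go(x,y,270,BV[2])
s,im,E,p=inhand(None); cv2.imwrite('pics/p1.png',cv2.resize(im['frame'][:,:,::-1][:260],(800,406)))
P=np.array([[-34,k,56.] for k in(93,31,-31,-93)]+[[34,k,47.] for k in(93,31,-31,-93)])
print((proj(im,place(P,BV))*1.5625).round(1).tolist()); hand()
E
```

```text
now [ 617.7 -101.5  272.2] clk 14.0 TURN [ 0.0003  0.0002 -0.0007] SHIFT units [ 1.803 -0.08   0.086]
[[-2.9, 312.5], [131.0, 312.2], [264.8, 312.0], [398.6, 311.8], [-21.1, 159.8], [118.7, 159.6], [258.4, 159.4], [398.1, 159.1]]
gap 13.9 top row 79 edge tool [ 89.5   0.9 184. ] sides -141.7 21.5
  dark blob [  4  97  17  14 197] [  76.4 -137.4  184. ]
  dark blob [ 73  96  28  15 321] [ 76.8 -95.1 184. ]
  dark blob [162  96  20  14 220] [ 76.9 -48.2 184. ]
  dark blob [249  96  14  14 146] [ 77.   -1.6 184. ]
```

View pics/p1.png

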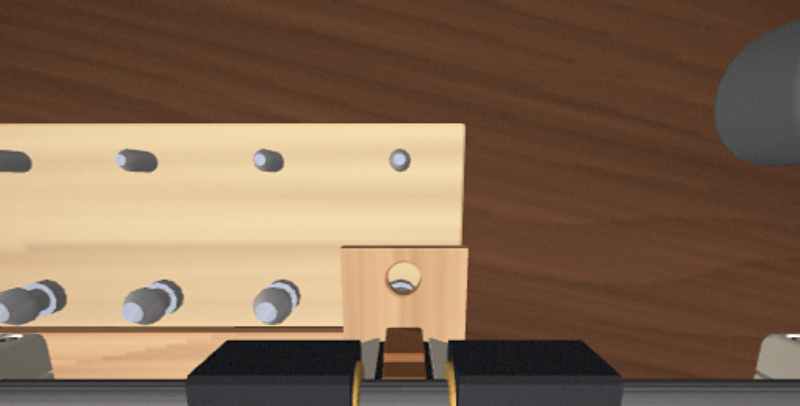

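Plate edge, small hole (403,279) and the right-hand pin (399,159) are all visible. The hole lines up with the pin to within about 0.5 mm sideways. I advance over the post, then lower.

{"fn": "jog_arm", "kwargs": {"targets": [[[0.6,-0.03,0],[0,0,0],1],[[0.6,0,0],[0,0,0],1],[[0.6,0,0],[0,0,0],1],[[0.01,0,0.4],[0,0,0],1],[[0,0,0.4],[0,0,0],1],[[0,0,0],[0,0,0],1],[[0,0,0],[0,0,0],1]]}}

```text
clock: 14.8
tool_pos: [660.9, -89.9, 251.5]
ee_rot: [[0.977, 0.212, -0.002], [0.212, -0.977, -0.0], [-0.002, -0.0, -1.0]]
contact_force: [-0.5, 0.6, -0.7]
finger_gap: 14.1
finger_force: 40.0
```

```bash
python3 - <<'E'
from h import *
x,y=site(-93); go(x,y,217,BV[2])
s,im,E,p=inhand(None); cv2.imwrite('pics/p2.png',cv2.resize(im['frame'][:,:,::-1][120:240,180:340],(800,600),interpolation=cv2.INTER_CUBIC))
print((proj(im,[p+E@np.array([34,0,184.]),[*site(-93,34),47],[*site(-93,34),25]])-[180,120])*5)
E
```

```text
now [660.9 -89.9 251.5] clk 14.8 TURN [-0.0001  0.0007 -0.0002] SHIFT units [0.015 0.005 1.378]
[[391.11100047 291.44599542]
 [392.46141111 252.30648936]
 [392.36606154 224.14802662]]
```

View pics/p2.png

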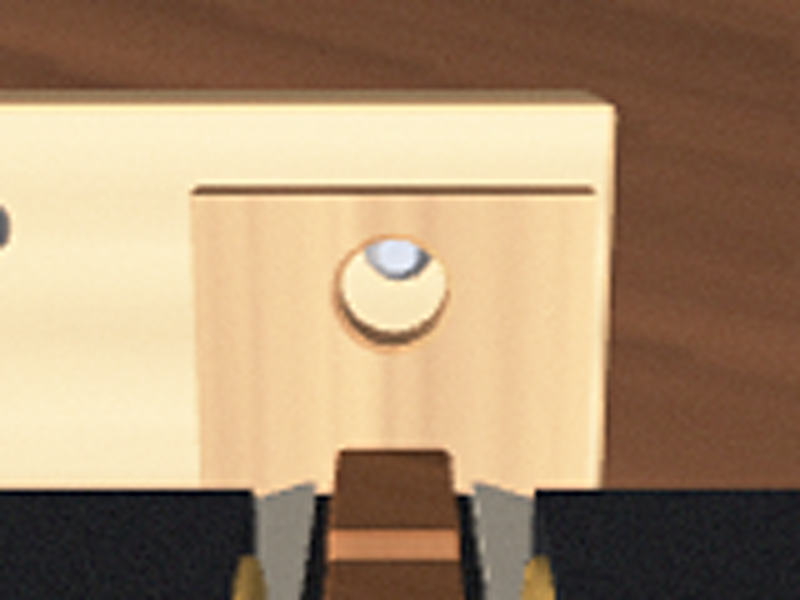

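The pin tip at (397,257) in p2 shows through the hole centred at (391,290), leaving a small sideways correction of about +0.7 mm. Lowering now.

{"fn": "jog_arm", "kwargs": {"targets": [[[0.01,0.03,0],[0,0,0],1],[[0,0,0.2],[0,0,0],1],[[0,0,0.2],[0,0,0],1],[[0,0,0.2],[0,0,0],1],[[0,0,0.2],[0,0,0],1],[[0,0,0],[0,0,0],1]]}}

```text
clock: 15.45
tool_pos: [661.8, -89.9, 231.2]
ee_rot: [[0.977, 0.212, -0.002], [0.212, -0.977, 0.0], [-0.002, -0.001, -1.0]]
contact_force: [0.5, -0.0, -0.4]
finger_gap: 13.8
finger_force: 40.0
```

{"fn": "jog_arm", "kwargs": {"targets": [[[0,0,0.2],[0,0,0],1],[[0,0,0.2],[0,0,0],1],[[0,0,0],[0,0,0],1]]}}

```text
clock: 15.75
tool_pos: [662.0, -90.0, 221.5]
ee_rot: [[0.977, 0.212, -0.001], [0.212, -0.977, 0.0], [-0.001, -0.0, -1.0]]
contact_force: [-0.4, -0.5, -0.6]
finger_gap: 14.0
finger_force: 40.0
```

{"fn": "jog_arm", "kwargs": {"targets": [[[0,0,0.1],[0,0,0],1],[[0,0,0.05],[0,0,0],1],[[0,0,0],[0,0,0],1],[[0,0,0],[0,0,0],0.4],[[0,0,0],[0,0,0],0.4],[[0,0,0],[0,0,0],0.4],[[0,0,0],[0,0,0],0.4],[[0,0,0],[0,0,0],0.4]]}}

```text
clock: 16.55
tool_pos: [662.4, -90.0, 218.9]
ee_rot: [[0.977, 0.212, 0.0], [0.212, -0.977, -0.0], [0.0, 0.0, -1.0]]
contact_force: [-0.6, 0.7, 0.0]
finger_gap: 27.3
finger_force: 0.0
```

{"fn": "jog_arm", "kwargs": {"targets": [[[0,0,-0.4],[0,0,0],0.4],[[0,0,-0.8],[0,0,0],0.4],[[0,0,-0.8],[0,0,0],0.4],[[0,0,-0.8],[0,0,0],0.4],[[0,0,-0.4],[0,0,0],0.4],[[0,0,0],[0,0,0],-1],[[0,0,0],[0,0,0],-1]]}}

```text
clock: 17.25
tool_pos: [662.1, -90.1, 298.5]
ee_rot: [[0.977, 0.212, -0.0], [0.212, -0.977, -0.0], [-0.0, 0.0, -1.0]]
contact_force: [-0.2, 0.5, -1.2]
finger_gap: 38.9
finger_force: 0.0
```

```bash
python3 - <<'E'
from h import *
x,y=site(-93)
s,im,E,p=inhand(None); T=np.array([[46,24,33],[46,-24,33],[34,0,33]],float); b=BV[2]; print(p)
w=place(T,[x,y,b,0]); print(proj(im,w).round(1)); cv2.imwrite('pics/p3.png',cv2.resize(im['frame'][:,:,::-1][40:240,130:397],(800,600),interpolation=cv2.INTER_CUBIC))
go(355,-315,300,0)
E
```

```text
[662.12214543 -90.14612926 298.4834803 ]
[[229.9 145.2]
 [285.6 145.3]
 [257.8 159.1]]
now [661.9 -90.1 297.8] clk 17.3 TURN [-0.      0.0005  0.0681] SHIFT units [-12.275   8.995  -0.087]
```

View pics/p3.png

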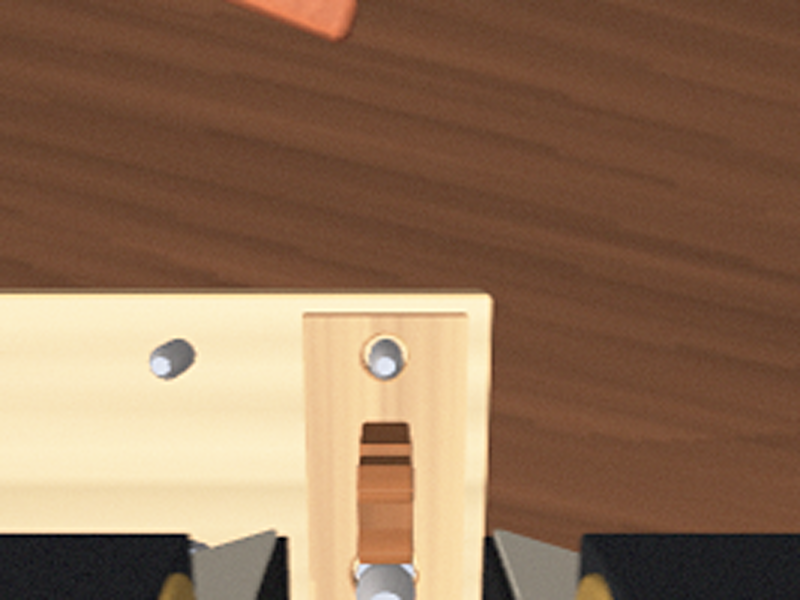

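Plaque C sits flush: pin centred in the small hole at (385,357), post in the big hole. Next is plaque D.

{"fn": "jog_arm", "kwargs": {"targets": [[[0,0,0],[0,0,0.034],-1],[[0,0,0],[0,0,0.034],-1],[[-0.94,0.69,0],[0,0,0],-1],[[-0.94,0.69,0],[0,0,0],-1],[[-0.94,0.69,0],[0,0,0],-1],[[-0.94,0.69,0],[0,0,0],-1],[[-0.94,0.69,0],[0,0,0],-1],[[-0.94,0.69,0],[0,0,0],-1]]}}

```text
clock: 18.1
tool_pos: [519.8, -194.1, 297.5]
ee_rot: [[1.0, 0.0, -0.002], [0.0, -1.0, 0.001], [-0.002, -0.001, -1.0]]
contact_force: [1.0, -0.2, 1.3]
finger_gap: 91.5
finger_force: 0.0
```

{"fn": "jog_arm", "kwargs": {"targets": [[[-0.94,0.69,0],[0,0,0],-1],[[-0.94,0.69,0],[0,0,0],-1],[[-0.94,0.69,0],[0,0,0],-1],[[-0.94,0.69,0],[0,0,0],-1],[[-0.94,0.69,0],[0,0,0],-1],[[-0.94,0.69,0],[0,0,0],-1],[[-0.94,0.69,0],[0,0,0],-1],[[0,0,0],[0,0,0],-1]]}}

```text
clock: 18.9
tool_pos: [353.0, -316.7, 297.4]
ee_rot: [[1.0, -0.006, -0.004], [-0.006, -1.0, 0.001], [-0.004, -0.001, -1.0]]
contact_force: [-0.3, -0.4, -0.7]
finger_gap: 92.2
finger_force: 0.0
```

{"fn": "jog_arm", "kwargs": {"targets": [[[0,0,0],[0,0,0],-1],[[0,0,0],[0,0,0],-1]]}}

```text
clock: 19.1
tool_pos: [357.6, -313.6, 298.4]
ee_rot: [[1.0, 0.001, 0.0], [0.001, -1.0, 0.001], [0.0, -0.001, -1.0]]
contact_force: [0.4, -0.1, -0.3]
finger_gap: 91.7
finger_force: 0.0
```

```bash
python3 - <<'E'
from h import *
v,im=plaque(455,-333,-.23); np.save('vD.npy',v); print(v)
go(v[0],v[1],240,v[2])
E
```

```text
plaque [ 4.5538e+02 -3.3233e+02 -2.3000e-01] area 0.952 bbox [243  22  78 119] [[130, 87, 62], [111, 73, 51]]
[ 4.55378650e+02 -3.32328870e+02 -2.28172536e-01]
now [ 357.8 -313.5  298.5] clk 19.1 TURN [-0.0003 -0.0001  0.0733] SHIFT units [ 3.971 -0.147  2.34 ]
```

{"fn": "jog_arm", "kwargs": {"targets": [[[0,0,0],[0,0,0.0367],-1],[[0,0,0],[0,0,0.0366],-1],[[0.8,-0.03,0.46],[0,0,0],-1],[[0.8,-0.03,0.47],[0,0,0],-1],[[0.8,-0.03,0.47],[0,0,0],-1],[[0.8,-0.03,0.47],[0,0,0],-1],[[0.77,-0.03,0.47],[0,0,0],-1],[[0,0,0],[0,0,0],-1]]}}

```text
clock: 19.95
tool_pos: [457.3, -331.6, 238.8]
ee_rot: [[0.975, -0.224, 0.001], [-0.224, -0.975, 0.002], [0.0, -0.002, -1.0]]
contact_force: [0.2, 0.5, -0.2]
finger_gap: 91.8
finger_force: 0.0
```

```bash
python3 - <<'E'
from h import *
v=np.load('vD.npy'); go(v[0],v[1],192.5,v[2])
E
```

```text
now [ 457.3 -331.6  238.8] clk 19.9 TURN [-0.0007 -0.0002  0.0007] SHIFT units [-0.066  0.046  1.851]
```

{"fn": "jog_arm", "kwargs": {"targets": [[[-0.03,0.02,0.5],[0,0,0],-1],[[0,0,0.5],[0,0,0],-0.5],[[0,0,0.5],[0,0,0],0],[[0,0,0.35],[0,0,0],0],[[0,0,0],[0,0,0],0],[[0,0,0],[0,0,0],1],[[0,0,0],[0,0,0],1],[[0,0,0],[0,0,0],1]]}}

```text
clock: 20.75
tool_pos: [453.8, -333.8, 194.6]
ee_rot: [[0.974, -0.228, 0.001], [-0.228, -0.974, -0.001], [0.001, 0.0, -1.0]]
contact_force: [0.0, 0.1, 0.6]
finger_gap: 40.3
finger_force: 0.0
```

{"fn": "jog_arm", "kwargs": {"targets": [[[0,0,0],[0,0,0],1],[[0,0,0],[0,0,0],1],[[0,0,0],[0,0,0],1],[[0,0,0],[0,0,0],1],[[0,0,0],[0,0,0],1],[[0,0,0],[0,0,0],1],[[0,0,0],[0,0,0],1]]}}

```text
clock: 21.45
tool_pos: [453.6, -333.7, 194.1]
ee_rot: [[0.974, -0.228, 0.0], [-0.228, -0.974, -0.0], [0.0, 0.0, -1.0]]
contact_force: [-0.2, 0.2, 2.5]
finger_gap: 13.7
finger_force: 40.0
```

{"fn": "jog_arm", "kwargs": {"targets": [[[0,0,-0.4],[0,0,0],1],[[0,0,-0.8],[0,0,0],1],[[0,0,-0.9],[0,0,0],1],[[0,0,-0.9],[0,0,0],1],[[0,0,-0.2],[0,0,0],1],[[0,0,0],[0,0,0],1],[[0,0,0],[0,0,0],1]]}}

```text
clock: 22.15
tool_pos: [453.1, -333.5, 273.2]
ee_rot: [[0.974, -0.228, -0.001], [-0.228, -0.974, 0.001], [-0.001, -0.0, -1.0]]
contact_force: [0.3, 0.0, -1.0]
finger_gap: 13.9
finger_force: 40.0
```

```bash
python3 - <<'E'
from h import *
hand(); x,y=site(-31,-40); go(x,y,276,BV[2])
E
```

```text
gap 13.9 top row 154 edge tool [ 48.6   0.4 184. ] sides -25.1 23.5
  dark blob [248 165  21  20 316] [ 36.2  -0.8 184. ]
now [ 453.  -333.4  272.9] clk 22.2 TURN [-0.0004  0.0005 -0.1414] SHIFT units [  8.612 -10.224  -0.126]
```

{"fn": "jog_arm", "kwargs": {"targets": [[[0,0,-0.4],[0,0,-0.0472],1],[[0,0,-0.4],[0,0,-0.0471],1],[[0,0,-0.4],[0,0,-0.0471],1],[[0.78,-0.78,0],[0,0,0],1],[[0.78,-0.78,0],[0,0,0],1],[[0.78,-0.78,0],[0,0,0],1],[[0.78,-0.78,0],[0,0,0],1],[[0.78,-0.78,0],[0,0,0],1]]}}

```text
clock: 23.0
tool_pos: [528.1, -216.6, 302.5]
ee_rot: [[0.977, 0.212, -0.002], [0.212, -0.977, 0.001], [-0.002, -0.002, -1.0]]
contact_force: [0.6, 0.3, -0.7]
finger_gap: 14.0
finger_force: 40.0
```

{"fn": "jog_arm", "kwargs": {"targets": [[[0.78,-0.78,0],[0,0,0],1],[[0.78,-0.78,0],[0,0,0],1],[[0.78,-0.78,0],[0,0,0],1],[[0.78,-0.78,0],[0,0,0],1],[[0.78,-0.78,0],[0,0,0],1],[[0.78,-0.78,0],[0,0,0],1],[[0.78,-0.78,0],[0,0,0],1],[[0,-0.09,0],[0,0,0],1]]}}

```text
clock: 23.8
tool_pos: [633.1, -48.1, 302.8]
ee_rot: [[0.976, 0.218, -0.0], [0.218, -0.976, 0.004], [0.001, -0.004, -1.0]]
contact_force: [0.1, 1.5, -0.1]
finger_gap: 13.5
finger_force: 40.0
```

{"fn": "jog_arm", "kwargs": {"targets": [[[0,0,0],[0,0,0],1],[[0,0,0],[0,0,0],1],[[0,0,0],[0,0,0],1]]}}

```text
clock: 24.1
tool_pos: [631.5, -54.8, 303.4]
ee_rot: [[0.978, 0.211, -0.001], [0.211, -0.978, -0.001], [-0.001, 0.001, -1.0]]
contact_force: [-0.9, 0.5, -0.6]
finger_gap: 13.9
finger_force: 40.0
```

```bash
cat >> h.py <<'E'
def align(yp):
    """pin tip (light disc seen past/through the plate) against the fit"""
    s,im,E,p=inhand(None); e=proj(im,[[*site(yp,34),47]])[0]; x0,y0=int(e[0])-12,int(e[1])-12
    c=im['frame'][y0:y0+25,x0:x0+25].astype(int); m=((c[...,2]>=c[...,0])&(c[...,2]>190))
    ys,xs=np.nonzero(m); print('pin expected',e.round(1),'seen',(xs.mean()+x0).round(1) if len(xs) else None,(ys.mean()+y0).round(1) if len(ys) else None,len(xs))
    hand()
E
python3 - <<'E'
from h import *
align(-31); x,y=site(-31,-1.6); go(x,y,219,BV[2])
E
```

```text
pin expected [232.  133.2] seen 232.4 132.9 29
gap 14.0 top row 112 edge tool [ 72.2   1.  184. ] sides -112.0 45.8
  dark blob [ 79 127  23  12 226] [ 60.6 -95.6 184. ]
  dark blob [154 127  17  12 164] [ 60.7 -54.7 184. ]
  dark blob [228 127  12  12 112] [ 60.6 -13.9 184. ]
  dark blob [299 127  14  13 134] [ 60.7  27.1 184. ]
  dark blob [220 154  95   3 122] [ 48.2  10.1 184. ]
now [631.7 -54.5 303.8] clk 24.2 TURN [ 0.0002  0.0002 -0.0006] SHIFT units [ 0.794 -0.84   3.394]
```

{"fn": "jog_arm", "kwargs": {"targets": [[[0.4,-0.41,0],[0,0,0],1],[[0.39,-0.41,0],[0,0,0],1],[[0,0,0.5],[0,0,0],1],[[0,0,0.5],[0,0,0],1],[[0,0,0.5],[0,0,0],1],[[0,0,0.4],[0,0,0],1],[[0,0,0],[0,0,0],1],[[0,0,0],[0,0,0],1]]}}

```text
clock: 25.0
tool_pos: [646.8, -29.1, 255.9]
ee_rot: [[0.977, 0.212, -0.001], [0.212, -0.977, 0.0], [-0.001, -0.0, -1.0]]
contact_force: [-0.0, -0.2, 0.5]
finger_gap: 13.9
finger_force: 40.0
```

```bash
python3 - <<'E'
from h import *
align(-31); x,y=site(-31,-1.6); go(x,y,219,BV[2])
E
```

```text
pin expected [259.1 168.3] seen 259.5 168.0 44
gap 13.8 top row 140 edge tool [ 56.7   1.1 184. ] sides -119.4 73.0
  dark blob [220 154  78   1  78] [ 48.4   0.2 184. ]
  dark blob [ 74 158  28  16 322] [  41.6 -100.   184. ]
  dark blob [165 158  19  16 229] [ 41.7 -49.5 184. ]
  dark blob [336 158  20  17 235] [ 41.6  51.2 184. ]
  dark blob [ 54 165   4  20  48] [  34.7 -120.5  184. ]
  dark blob [253 165  14   9  94] [ 39.6   0.7 184. ]
now [647.3 -28.9 257. ] clk 25.1 TURN [ 0.0001 -0.0003 -0.    ] SHIFT units [-0.032  0.025  1.52 ]
```

{"fn": "jog_arm", "kwargs": {"targets": [[[-0.02,0.03,0],[0,0,0],1],[[0,0,0.2],[0,0,0],1],[[0,0,0.2],[0,0,0],1],[[0,0,0.2],[0,0,0],1],[[0,0,0.2],[0,0,0],1],[[0,0,0.2],[0,0,0],1],[[0,0,0],[0,0,0],1]]}}

```text
clock: 25.8
tool_pos: [646.2, -29.6, 230.3]
ee_rot: [[0.977, 0.213, -0.002], [0.213, -0.977, 0.0], [-0.002, -0.0, -1.0]]
contact_force: [0.4, 0.7, -0.2]
finger_gap: 13.5
finger_force: 40.0
```

{"fn": "jog_arm", "kwargs": {"targets": [[[0,0,0.2],[0,0,0],1],[[0,0,0.15],[0,0,0],1],[[0,0,0.1],[0,0,0],1],[[0,0,0],[0,0,0],1]]}}

```text
clock: 26.2
tool_pos: [646.4, -29.7, 219.8]
ee_rot: [[0.977, 0.213, -0.001], [0.213, -0.977, -0.0], [-0.001, -0.0, -1.0]]
contact_force: [0.8, -0.0, -1.0]
finger_gap: 14.1
finger_force: 40.0
```

Nearly down. I nudge to contact, release and rise, then go to the left side for plaques B and A.

{"fn": "jog_arm", "kwargs": {"targets": [[[0,0,0.05],[0,0,0],1],[[0,0,0],[0,0,0],1],[[0,0,0],[0,0,0],0.4],[[0,0,0],[0,0,0],0.4],[[0,0,0],[0,0,0],0.4],[[0,0,0],[0,0,0],0.4],[[0,0,0],[0,0,0],0.4]]}}

```text
clock: 26.9
tool_pos: [646.6, -29.7, 219.0]
ee_rot: [[0.977, 0.213, 0.0], [0.213, -0.977, -0.0], [0.0, 0.0, -1.0]]
contact_force: [0.3, 0.8, -0.1]
finger_gap: 27.5
finger_force: 0.0
```

{"fn": "jog_arm", "kwargs": {"targets": [[[0,0,-0.4],[0,0,0],0.4],[[0,0,-0.8],[0,0,0],0.4],[[0,0,-0.8],[0,0,0],0.4],[[0,0,-0.8],[0,0,0],0.4],[[0,0,-0.6],[0,0,0],0.4],[[0,0,0],[0,0,0],-1],[[0,0,0],[0,0,0],-1]]}}

```text
clock: 27.6
tool_pos: [646.5, -29.8, 304.1]
ee_rot: [[0.977, 0.212, 0.0], [0.212, -0.977, -0.0], [0.0, 0.0, -1.0]]
contact_force: [-0.5, -0.4, -0.3]
finger_gap: 39.0
finger_force: 0.0
```

```bash
cat >> h.py <<'E'
def seated(yp,tag=None):
    """front edge of plaque at site: seen rows vs expected for flush (z=33)"""
    s,im,E,p=inhand(tag); x,y=site(yp); w=place(np.array([[46,15,33],[46,-15,33],[46,24,33],[46,-24,33.]]),[x,y,BV[2],0])
    e=proj(im,w); g=cv2.cvtColor(im['frame'],cv2.COLOR_RGB2GRAY).astype(int)
    for a,b in e[:2]:
        col=g[int(b)-6:int(b)+7,int(round(a))-2:int(round(a))+3].mean(1); print('edge row expected',b.round(1),'seen dark row',int(b)-6+int(col.argmin()),end='; ')
    print('cols',e[2:,0].round(1))
    np.savez('seat.npz',**{k:np.array(v) for k,v in im.items()})
E
python3 - <<'E'
from h import *
seated(-31,'p4'); go(490,290,300,0)
E
```

```text
edge row expected 142.0 seen dark row 142; edge row expected 142.1 seen dark row 142; cols [230.8 285.3]
now [646.2 -29.8 303.3] clk 27.6 TURN [0.     0.0004 0.0682] SHIFT units [ -6.248 -12.793   0.132]
```

{"fn": "jog_arm", "kwargs": {"targets": [[[0,0,0],[0,0,0.034],-1],[[0,0,0],[0,0,0.034],-1],[[-0.42,-0.85,0],[0,0,0],-1],[[-0.42,-0.85,0],[0,0,0],-1],[[-0.42,-0.85,0],[0,0,0],-1],[[-0.42,-0.85,0],[0,0,0],-1],[[-0.42,-0.85,0],[0,0,0],-1],[[-0.42,-0.85,0],[0,0,0],-1]]}}

```text
clock: 28.45
tool_pos: [582.5, 98.5, 302.5]
ee_rot: [[1.0, 0.001, -0.002], [0.001, -1.0, -0.0], [-0.002, 0.0, -1.0]]
contact_force: [0.3, -0.1, -0.1]
finger_gap: 91.6
finger_force: 0.0
```

{"fn": "jog_arm", "kwargs": {"targets": [[[-0.42,-0.85,0],[0,0,0],-1],[[-0.42,-0.85,0],[0,0,0],-1],[[-0.42,-0.85,0],[0,0,0],-1],[[-0.42,-0.85,0],[0,0,0],-1],[[-0.42,-0.85,0],[0,0,0],-1],[[-0.42,-0.85,0],[0,0,0],-1],[[-0.42,-0.85,0],[0,0,0],-1],[[-0.42,-0.85,0],[0,0,0],-1]]}}

```text
clock: 29.25
tool_pos: [498.5, 268.2, 302.6]
ee_rot: [[1.0, 0.001, -0.002], [0.001, -1.0, -0.001], [-0.002, 0.001, -1.0]]
contact_force: [0.5, -0.3, 0.0]
finger_gap: 91.8
finger_force: 0.0
```

{"fn": "jog_arm", "kwargs": {"targets": [[[-0.42,-0.85,0],[0,0,0],-1],[[0,0,0],[0,0,0],-1],[[0,0,0],[0,0,0],-1],[[0,0,0],[0,0,0],-1]]}}

```text
clock: 29.65
tool_pos: [489.4, 287.7, 303.2]
ee_rot: [[1.0, -0.001, -0.001], [-0.001, -1.0, -0.001], [-0.001, 0.001, -1.0]]
contact_force: [1.0, 0.2, 0.0]
finger_gap: 91.9
finger_force: 0.0
```

```bash
python3 - <<'E'
from h import *
v,im=plaque(592,300,-.36); np.save('vA.npy',v); print(v)
go(v[0],v[1],240,v[2])
E
```

```text
plaque [ 6.1851e+02  3.0349e+02 -4.6000e-01] area 1.178 bbox [202   0  83  98] [[117, 76, 53], [233, 195, 149]]
[ 6.18512439e+02  3.03485288e+02 -4.63205695e-01]
now [489.6 287.5 303.4] clk 29.7 TURN [4.00e-04 1.00e-04 1.47e-01] SHIFT units [ 4.328 -2.875  2.535]
```

Plaque A runs off the image top, so it lies further out than I estimated. I step forward and look again.

{"fn": "jog_arm", "kwargs": {"targets": [[[0.7,0,0],[0,0,0],-1],[[0.7,0,0],[0,0,0],-1],[[0,0,0],[0,0,0],-1],[[0,0,0],[0,0,0],-1],[[0,0,0],[0,0,0],-1]]}}

```text
clock: 30.2
tool_pos: [523.3, 288.7, 303.7]
ee_rot: [[1.0, 0.0, -0.001], [0.0, -1.0, -0.0], [-0.001, 0.0, -1.0]]
contact_force: [0.2, -0.2, 0.4]
finger_gap: 91.6
finger_force: 0.0
```

```bash
python3 - <<'E'
from h import *
v,im=plaque(615,303,-.4); np.save('vA.npy',v); print(v)
go(v[0],v[1],240,v[2])
E
```

```text
plaque [ 6.2725e+02  3.0108e+02 -3.5000e-01] area 0.96 bbox [205  14  84 121] [[114, 76, 55], [121, 80, 59]]
[ 6.27254868e+02  3.01083544e+02 -3.49016188e-01]
now [523.2 288.9 303.8] clk 30.2 TURN [0.0002 0.0002 0.1114] SHIFT units [ 3.745 -1.883  2.552]
```

{"fn": "jog_arm", "kwargs": {"targets": [[[0,0,0],[0,0,0.0372],-1],[[0,0,0],[0,0,0.0371],-1],[[0,0,0],[0,0,0.0371],-1],[[0.75,-0.38,0.5],[0,0,0],-0.5],[[0.75,-0.38,0.5],[0,0,0],-0.5],[[0.75,-0.38,0.5],[0,0,0],-0.5],[[0.75,-0.38,0.5],[0,0,0],-0.5],[[0.74,-0.36,0.55],[0,0,0],-0.5]]}}

```text
clock: 31.05
tool_pos: [627.9, 302.2, 239.8]
ee_rot: [[0.941, -0.338, -0.0], [-0.338, -0.941, -0.0], [-0.0, 0.0, -1.0]]
contact_force: [0.9, -0.5, -0.3]
finger_gap: 68.9
finger_force: 0.0
```

{"fn": "jog_arm", "kwargs": {"targets": [[[0,0,0],[0,0,0],0],[[0,0,0],[0,0,0],0],[[0,0,0],[0,0,0],0]]}}

```text
clock: 31.35
tool_pos: [626.7, 302.0, 240.7]
ee_rot: [[0.941, -0.338, -0.001], [-0.338, -0.941, 0.0], [-0.001, -0.0, -1.0]]
contact_force: [-0.6, 0.6, 0.5]
finger_gap: 49.6
finger_force: 0.0
```

```bash
python3 - <<'E'
from h import *
v=np.load('vA.npy'); go(v[0],v[1],193,v[2])
im=shot('top'); print('jar1',ray(im,(142.7,130),85).round())
E
```

```text
now [626.7 302.  240.7] clk 31.4 TURN [-0.      0.0003  0.0012] SHIFT units [0.033 0.028 1.908]
jar1 [769. 255.  85.]
```

Jar 1 is well clear at x 769. Grasping.

{"fn": "jog_arm", "kwargs": {"targets": [[[0.03,0.03,0.5],[0,0,0],0],[[0,0,0.5],[0,0,0],0],[[0,0,0.5],[0,0,0],0],[[0,0,0.4],[0,0,0],0],[[0,0,0],[0,0,0],1],[[0,0,0],[0,0,0],1],[[0,0,0],[0,0,0],1],[[0,0,0],[0,0,0],1]]}}

```text
clock: 32.2
tool_pos: [628.5, 300.8, 193.3]
ee_rot: [[0.941, -0.339, 0.001], [-0.339, -0.941, 0.0], [0.001, -0.001, -1.0]]
contact_force: [-0.6, -1.2, -0.3]
finger_gap: 18.7
finger_force: 0.0
```

{"fn": "jog_arm", "kwargs": {"targets": [[[0,0,0],[0,0,0],1],[[0,0,0],[0,0,0],1],[[0,0,0],[0,0,0],1],[[0,0,0],[0,0,0],1],[[0,0,0],[0,0,0],1],[[0,0,0],[0,0,0],1]]}}

```text
clock: 32.8
tool_pos: [628.5, 300.7, 193.2]
ee_rot: [[0.941, -0.339, 0.001], [-0.339, -0.941, 0.0], [0.001, -0.0, -1.0]]
contact_force: [0.2, -0.7, 6.1]
finger_gap: 13.9
finger_force: 40.0
```

{"fn": "jog_arm", "kwargs": {"targets": [[[0,0,-0.4],[0,0,0],1],[[0,0,-0.8],[0,0,0],1],[[0,0,-0.9],[0,0,0],1],[[0,0,-0.9],[0,0,0],1],[[0,0,-0.6],[0,0,0],1],[[0,0,0],[0,0,0],1],[[0,0,0],[0,0,0],1]]}}

```text
clock: 33.5
tool_pos: [628.0, 300.4, 282.2]
ee_rot: [[0.941, -0.339, -0.001], [-0.339, -0.941, -0.0], [-0.0, 0.001, -1.0]]
contact_force: [0.2, -0.2, -0.5]
finger_gap: 14.0
finger_force: 40.0
```

```bash
python3 - <<'E'
from h import *
hand(); x,y=site(31,0); go(x,y,285,BV[2])
E
```

```text
gap 14.0 top row 160 edge tool [ 45.    0.2 184. ] sides -24.7 23.5
  dark blob [248 169  21  21 327] [ 33.2  -0.8 184. ]
now [627.7 300.2 281.3] clk 33.5 TURN [ 0.0004  0.0006 -0.1783] SHIFT units [-2.001 10.576 -0.148]
```

{"fn": "jog_arm", "kwargs": {"targets": [[[0,0,0],[0,0,-0.0446],1],[[0,0,0],[0,0,-0.0446],1],[[0,0,0],[0,0,-0.0446],1],[[0,0,0],[0,0,-0.0446],1],[[-0.14,0.75,0],[0,0,0],1],[[-0.14,0.75,0],[0,0,0],1],[[-0.14,0.75,0],[0,0,0],1],[[-0.14,0.75,0],[0,0,0],1]]}}

```text
clock: 34.35
tool_pos: [630.7, 221.0, 282.2]
ee_rot: [[0.978, 0.209, -0.001], [0.209, -0.978, -0.002], [-0.001, 0.002, -1.0]]
contact_force: [0.6, 0.4, -0.2]
finger_gap: 14.1
finger_force: 40.0
```

{"fn": "jog_arm", "kwargs": {"targets": [[[-0.14,0.75,0],[0,0,0],1],[[-0.14,0.75,0],[0,0,0],1],[[-0.14,0.75,0],[0,0,0],1],[[-0.14,0.75,0],[0,0,0],1],[[-0.14,0.75,0],[0,0,0],1],[[-0.14,0.75,0],[0,0,0],1],[[-0.14,0.75,0],[0,0,0],1],[[-0.14,0.75,0],[0,0,0],1]]}}

```text
clock: 35.15
tool_pos: [635.0, 70.2, 282.6]
ee_rot: [[0.977, 0.213, -0.0], [0.213, -0.977, -0.0], [-0.0, 0.0, -1.0]]
contact_force: [0.1, 0.2, -1.1]
finger_gap: 13.9
finger_force: 40.0
```

{"fn": "jog_arm", "kwargs": {"targets": [[[-0.14,0.75,0],[0,0,0],1],[[-0.14,0.75,0],[0,0,0],1],[[0,0,0],[0,0,0],1],[[0,0,0],[0,0,0],1],[[0,0,0],[0,0,0],1]]}}

```text
clock: 35.65
tool_pos: [636.1, 35.2, 282.7]
ee_rot: [[0.977, 0.214, -0.0], [0.214, -0.977, 0.001], [-0.0, -0.001, -1.0]]
contact_force: [-0.5, 0.5, 0.0]
finger_gap: 13.7
finger_force: 40.0
```

```bash
python3 - <<'E'
from h import *
align(31); x,y=site(31,1.4); go(x,y,218,BV[2])
E
```

```text
pin expected [263.3 166.4] seen None None 0
gap 13.6 top row 139 edge tool [ 57.3   1.  184. ] sides -61.6 110.5
  dark blob [384 148  58   1  58] [ 52.   89.2 184. ]
  dark blob [180 156  16  15 166] [ 43.  -41.2 184. ]
  dark blob [219 157  79   3  94] [ 45.6   0.4 184. ]
  dark blob [332 157  17  14 177] [ 42.7  47.9 184. ]
  dark blob [407 157  22  15 229] [ 42.4  93.1 184. ]
now [636.   35.4 282.7] clk 35.8 TURN [-0.0002  0.      0.0008] SHIFT units [-0.021  0.154  2.588]
```

{"fn": "jog_arm", "kwargs": {"targets": [[[-0.02,0.16,0],[0,0,0],1],[[0,0,0.5],[0,0,0],1],[[0,0,0.5],[0,0,0],1],[[0,0,0.2],[0,0,0],1],[[0,0,0],[0,0,0],1],[[0,0,0],[0,0,0],1]]}}

```text
clock: 36.35
tool_pos: [636.4, 29.7, 252.2]
ee_rot: [[0.977, 0.213, -0.001], [0.213, -0.977, -0.0], [-0.001, -0.0, -1.0]]
contact_force: [0.8, -0.7, -0.4]
finger_gap: 14.0
finger_force: 40.0
```

```bash
python3 - <<'E'
from h import *
align(31); x,y=site(31,1.4); go(x,y,218,BV[2])
E
```

```text
pin expected [255.6 172.9] seen 256.0 172.8 42
gap 14.0 top row 143 edge tool [ 55.   1. 184.] sides -75.2 121.8
  dark blob [309 152  66   1  66] [ 49.6  48.3 184. ]
  dark blob [219 159  79   1  79] [ 4.55e+01 -1.00e-01  1.84e+02]
  dark blob [160 161  20  17 244] [ 39.4 -52.4 184. ]
  dark blob [334 161  20  18 241] [ 39.2  50.2 184. ]
  dark blob [420 162  26  17 320] [ 38.9 102.4 184. ]
  dark blob [251 169  13   9  84] [ 37.   -0.9 184. ]
  dark blob [462 168   4  20  49] [ 33.1 122.5 184. ]
now [636.8  29.7 252.9] clk 36.5 TURN [ 0.0001 -0.0001  0.0001] SHIFT units [-1.000e-03 -7.400e-02  1.397e+00]
```

{"fn": "jog_arm", "kwargs": {"targets": [[[0,-0.065,0],[0,0,0],1],[[0,0,0],[0,0,0],1],[[0,0,0.2],[0,0,0],1],[[0,0,0.2],[0,0,0],1],[[0,0,0.2],[0,0,0],1],[[0,0,0.2],[0,0,0],1],[[0,0,0.2],[0,0,0],1],[[0,0,0],[0,0,0],1]]}}

```text
clock: 37.25
tool_pos: [635.7, 31.1, 226.4]
ee_rot: [[0.977, 0.213, -0.002], [0.213, -0.977, -0.0], [-0.002, -0.0, -1.0]]
contact_force: [-0.2, 0.1, -0.4]
finger_gap: 14.0
finger_force: 40.0
```

{"fn": "jog_arm", "kwargs": {"targets": [[[0,0,0.15],[0,0,0],1],[[0,0,0.15],[0,0,0],1],[[0,0,0],[0,0,0],1],[[0,0,0],[0,0,0],1]]}}

```text
clock: 37.65
tool_pos: [636.1, 31.2, 220.0]
ee_rot: [[0.977, 0.213, -0.0], [0.213, -0.977, -0.0], [-0.001, 0.0, -1.0]]
contact_force: [0.4, 0.2, -1.7]
finger_gap: 14.1
finger_force: 40.0
```

Now release and rise, then go to the viewing pose for plaque B.

{"fn": "jog_arm", "kwargs": {"targets": [[[0,0,0.06],[0,0,0],1],[[0,0,0],[0,0,0],1],[[0,0,0],[0,0,0],0.4],[[0,0,0],[0,0,0],0.4],[[0,0,0],[0,0,0],0.4],[[0,0,0],[0,0,0],0.4],[[0,0,0],[0,0,0],0.4]]}}

```text
clock: 38.35
tool_pos: [636.2, 31.2, 218.7]
ee_rot: [[0.977, 0.213, -0.0], [0.213, -0.977, -0.0], [-0.0, 0.0, -1.0]]
contact_force: [0.2, -0.1, -0.1]
finger_gap: 27.6
finger_force: 0.0
```

{"fn": "jog_arm", "kwargs": {"targets": [[[0,0,-0.4],[0,0,0],0.4],[[0,0,-0.8],[0,0,0],0.4],[[0,0,-0.8],[0,0,0],0.4],[[0,0,-0.8],[0,0,0],0.4],[[0,0,-0.6],[0,0,0],0.4],[[0,0,0],[0,0,0],-1],[[0,0,0],[0,0,0],-1]]}}

```text
clock: 39.05
tool_pos: [636.1, 31.1, 303.8]
ee_rot: [[0.977, 0.213, 0.0], [0.213, -0.977, -0.0], [0.0, 0.0, -1.0]]
contact_force: [0.9, -0.1, 0.1]
finger_gap: 39.1
finger_force: 0.0
```

```bash
python3 - <<'E'
from h import *
seated(31); go(355,325,300,0)
E
```

```text
edge row expected 145.1 seen dark row 145; edge row expected 145.2 seen dark row 145; cols [230.5 285. ]
now [635.8  31.1 302.9] clk 39.1 TURN [0.0001 0.0005 0.0682] SHIFT units [-11.231 -11.757   0.117]
```

{"fn": "jog_arm", "kwargs": {"targets": [[[0,0,0],[0,0,0.034],-1],[[0,0,0],[0,0,0.034],-1],[[-0.7,-0.73,0],[0,0,0],-1],[[-0.7,-0.73,0],[0,0,0],-1],[[-0.7,-0.73,0],[0,0,0],-1],[[-0.7,-0.73,0],[0,0,0],-1],[[-0.7,-0.73,0],[0,0,0],-1],[[-0.7,-0.73,0],[0,0,0],-1]]}}

```text
clock: 39.9
tool_pos: [529.8, 141.1, 302.3]
ee_rot: [[1.0, 0.001, -0.003], [0.001, -1.0, -0.001], [-0.003, 0.001, -1.0]]
contact_force: [-0.7, 0.3, 0.9]
finger_gap: 91.9
finger_force: 0.0
```

{"fn": "jog_arm", "kwargs": {"targets": [[[-0.7,-0.73,0],[0,0,0],-1],[[-0.7,-0.73,0],[0,0,0],-1],[[-0.7,-0.73,0],[0,0,0],-1],[[-0.7,-0.73,0],[0,0,0],-1],[[-0.7,-0.73,0],[0,0,0],-1],[[-0.7,-0.73,0],[0,0,0],-1],[[-0.7,-0.73,0],[0,0,0],-1],[[-0.7,-0.73,0],[0,0,0],-1]]}}

```text
clock: 40.7
tool_pos: [389.8, 286.8, 302.5]
ee_rot: [[1.0, 0.001, -0.002], [0.001, -1.0, -0.001], [-0.002, 0.001, -1.0]]
contact_force: [-0.8, -0.2, 0.3]
finger_gap: 91.8
finger_force: 0.0
```

{"fn": "jog_arm", "kwargs": {"targets": [[[-0.7,-0.73,0],[0,0,0],-1],[[-0.7,-0.73,0],[0,0,0],-1],[[0,0,0],[0,0,0],-1],[[0,0,0],[0,0,0],-1],[[0,0,0],[0,0,0],-1]]}}

```text
clock: 41.2
tool_pos: [356.5, 322.2, 303.0]
ee_rot: [[1.0, -0.0, -0.001], [-0.0, -1.0, -0.001], [-0.001, 0.001, -1.0]]
contact_force: [0.2, 0.1, -0.3]
finger_gap: 91.7
finger_force: 0.0
```

```bash
python3 - <<'E'
from h import *
v,im=plaque(456,336,.37); np.save('vB.npy',v); print(v)
go(v[0],v[1],240,v[2])
E
```

```text
plaque [4.5697e+02 3.3753e+02 4.1000e-01] area 0.949 bbox [195  17  91 122] [[137, 92, 66], [122, 82, 61]]
[4.56971474e+02 3.37525714e+02 4.10818388e-01]
now [356.6 322.1 303.1] clk 41.2 TURN [ 0.0003  0.0003 -0.1311] SHIFT units [3.926 1.036 2.525]
```

{"fn": "jog_arm", "kwargs": {"targets": [[[0,0,0],[0,0,-0.0437],-0.5],[[0,0,0],[0,0,-0.0437],-0.5],[[0,0,0],[0,0,-0.0437],-0.5],[[0.79,0.21,0.5],[0,0,0],0],[[0.79,0.21,0.5],[0,0,0],0],[[0.79,0.21,0.5],[0,0,0],0],[[0.79,0.21,0.5],[0,0,0],0],[[0.76,0.2,0.5],[0,0,0],0]]}}

```text
clock: 42.05
tool_pos: [458.0, 337.3, 240.2]
ee_rot: [[0.917, 0.399, -0.0], [0.399, -0.917, -0.001], [-0.001, 0.001, -1.0]]
contact_force: [0.1, 0.0, -0.0]
finger_gap: 45.8
finger_force: 0.0
```

{"fn": "jog_arm", "kwargs": {"targets": [[[0,0,0],[0,0,0],0],[[0,0,0],[0,0,0],0],[[0,0,0],[0,0,0],0],[[0,0,0],[0,0,0],0]]}}

```text
clock: 42.45
tool_pos: [455.5, 338.6, 241.8]
ee_rot: [[0.916, 0.402, 0.0], [0.402, -0.916, 0.0], [0.0, -0.0, -1.0]]
contact_force: [-0.1, -0.8, -0.5]
finger_gap: 46.0
finger_force: 0.0
```

```bash
python3 - <<'E'
from h import *
v=np.load('vB.npy'); go(v[0],v[1],193,v[2])
E
```

```text
now [455.5 338.6 241.8] clk 42.5 TURN [-0.     -0.      0.0008] SHIFT units [0.036 0.062 1.95 ]
```

{"fn": "jog_arm", "kwargs": {"targets": [[[0.04,0.06,0.5],[0,0,0],0],[[0,0,0.5],[0,0,0],0],[[0,0,0.5],[0,0,0],0],[[0,0,0.45],[0,0,0],0],[[0,0,0],[0,0,0],1],[[0,0,0],[0,0,0],1],[[0,0,0],[0,0,0],1],[[0,0,0],[0,0,0],1]]}}

```text
clock: 43.25
tool_pos: [457.9, 337.8, 192.9]
ee_rot: [[0.916, 0.401, 0.0], [0.401, -0.916, 0.0], [0.001, -0.0, -1.0]]
contact_force: [0.3, 0.3, -0.4]
finger_gap: 18.4
finger_force: 0.0
```

{"fn": "jog_arm", "kwargs": {"targets": [[[0,0,0],[0,0,0],1],[[0,0,0],[0,0,0],1],[[0,0,0],[0,0,0],1],[[0,0,0],[0,0,0],1],[[0,0,0],[0,0,0],1],[[0,0,0],[0,0,0],1]]}}

```text
clock: 43.85
tool_pos: [457.9, 337.7, 192.9]
ee_rot: [[0.916, 0.401, 0.0], [0.401, -0.916, 0.0], [0.001, -0.0, -1.0]]
contact_force: [-0.3, -1.0, 5.6]
finger_gap: 13.9
finger_force: 40.0
```

{"fn": "jog_arm", "kwargs": {"targets": [[[0,0,-0.4],[0,0,0],1],[[0,0,-0.8],[0,0,0],1],[[0,0,-0.9],[0,0,0],1],[[0,0,-0.9],[0,0,0],1],[[0,0,-0.6],[0,0,0],1],[[0,0,0],[0,0,0],1],[[0,0,0],[0,0,0],1]]}}

```text
clock: 44.55
tool_pos: [457.6, 337.2, 282.1]
ee_rot: [[0.916, 0.401, -0.0], [0.401, -0.916, -0.001], [-0.001, 0.0, -1.0]]
contact_force: [0.1, -0.4, 0.1]
finger_gap: 13.9
finger_force: 40.0
```

```bash
python3 - <<'E'
from h import *
hand(); x,y=site(93,0); go(x,y,285,BV[2])
E
```

```text
gap 13.9 top row 158 edge tool [ 46.3   1.3 184. ] sides -24.2 24.5
  dark blob [249 169  20  20 288] [3.42e+01 1.00e-01 1.84e+02]
now [457.4 337.  281.5] clk 44.6 TURN [0.0003 0.0006 0.0631] SHIFT units [ 4.344 10.982 -0.142]
```

```bash
python3 - <<'E'
from h import *
s,im,E,p=inhand(None); g=cv2.cvtColor(im['frame'],cv2.COLOR_RGB2GRAY).astype(float)
def sub(a): # subpixel max gradient
    d=np.abs(np.diff(a)); i=int(d.argmax()); j=slice(max(i-2,0),i+3); return (np.arange(len(d))[j]*d[j]).sum()/d[j].sum()+.5
xs=np.arange(228,290); r=[150+sub(g[150:168,x]) for x in xs]; k=np.polyfit(xs,r,1); print('front edge slope deg',np.degrees(np.arctan(k[0])),'rms',np.std(np.array(r)-np.polyval(k,xs)))
ys=np.arange(164,200)
for x0,x1 in((212,236),(285,310)):
    c=[x0+sub(g[y,x0:x1]) for y in ys]; print('side',np.polyfit(ys,c,1),np.round(c[::9],1))
E
```

```text
front edge slope deg -0.23314054388180103 rms 0.05761672620476637
side [3.66692203e-02 2.11360793e+02] [217.3 217.6 218.1 218.4]
side [-3.79952746e-02  3.05649559e+02] [299.4 299.2 298.7 298.4]
```

Pixel-wise this grip matches the earlier ones. Carrying B to place y=+93.

{"fn": "jog_arm", "kwargs": {"targets": [[[0,0,0],[0,0,0.0316],1],[[0,0,0],[0,0,0.0315],1],[[0.31,0.78,0],[0,0,0],1],[[0.31,0.78,0],[0,0,0],1],[[0.31,0.78,0],[0,0,0],1],[[0.31,0.78,0],[0,0,0],1],[[0.31,0.78,0],[0,0,0],1],[[0.31,0.78,0],[0,0,0],1]]}}

```text
clock: 45.45
tool_pos: [527.9, 232.1, 280.9]
ee_rot: [[0.977, 0.213, -0.003], [0.213, -0.977, -0.001], [-0.003, 0.001, -1.0]]
contact_force: [0.8, 0.0, -0.8]
finger_gap: 13.7
finger_force: 40.0
```

{"fn": "jog_arm", "kwargs": {"targets": [[[0.31,0.78,0],[0,0,0],1],[[0.31,0.78,0],[0,0,0],1],[[0.31,0.78,0],[0,0,0],1],[[0.31,0.78,0],[0,0,0],1],[[0.31,0.78,0],[0,0,0],1],[[0.31,0.78,0],[0,0,0],1],[[0.31,0.78,0],[0,0,0],1],[[0.31,0.78,0],[0,0,0],1]]}}

```text
clock: 46.25
tool_pos: [621.6, 93.0, 280.6]
ee_rot: [[0.977, 0.213, -0.003], [0.213, -0.977, -0.001], [-0.003, -0.0, -1.0]]
contact_force: [0.3, 0.2, -0.4]
finger_gap: 13.7
finger_force: 40.0
```

{"fn": "jog_arm", "kwargs": {"targets": [[[0,0,0],[0,0,0],1],[[0,0,0],[0,0,0],1],[[0,0,0.5],[0,0,0],1],[[0,0,0.5],[0,0,0],1],[[0,0,0],[0,0,0],1],[[0,0,0],[0,0,0],1],[[0,0,0],[0,0,0],1]]}}

```text
clock: 46.95
tool_pos: [621.8, 94.2, 257.4]
ee_rot: [[0.977, 0.213, -0.0], [0.213, -0.977, -0.0], [-0.0, 0.0, -1.0]]
contact_force: [-0.1, -0.0, -0.7]
finger_gap: 13.9
finger_force: 40.0
```

```bash
python3 - <<'E'
from h import *
align(93); x,y=site(93,1.2); go(x,y,218,BV[2])
E
```

```text
pin expected [261.7 170.7] seen 261.1 171.1 28
gap 13.6 top row 139 edge tool [ 57.3   1.  184. ] sides -22.9 146.2
  dark blob [396 149  32   2  50] [ 51.  89. 184.]
  dark blob [221 156  77   4 225] [ 46.1  -0.6 184. ]
  dark blob [338 160  19  16 228] [ 40.4  52.3 184. ]
  dark blob [422 160  26  16 307] [ 40.2 103.2 184. ]
  dark blob [256 169  11   7  57] [ 37.8   1.5 184. ]
now [622.   94.  257.8] clk 47.0 TURN [ 0.0001 -0.0002  0.0001] SHIFT units [0.022 0.085 1.593]
```

{"fn": "jog_arm", "kwargs": {"targets": [[[0.02,0.08,0],[0,0,0],1],[[0,0,0.2],[0,0,0],1],[[0,0,0],[0,0,0],1],[[0,0,0],[0,0,0],1]]}}

```text
clock: 47.45
tool_pos: [622.5, 91.8, 252.0]
ee_rot: [[0.977, 0.212, -0.001], [0.212, -0.977, -0.0], [-0.001, 0.0, -1.0]]
contact_force: [0.1, 0.5, -0.8]
finger_gap: 14.2
finger_force: 40.0
```

```bash
python3 - <<'E'
from h import *
align(93); x,y=site(93,1.2); go(x,y,218,BV[2])
E
```

```text
pin expected [258.  172.3] seen 258.3 172.0 49
gap 14.0 top row 140 edge tool [ 56.7   1.  184. ] sides -25.3 146.4
  dark blob [396 150  67   2  83] [ 50.4  96.7 184. ]
  dark blob [219 152  79   8 287] [ 46.4  -2.7 184. ]
  dark blob [337 161  19  17 241] [ 39.6  51.9 184. ]
  dark blob [423 161  27  17 324] [ 39.4 104.2 184. ]
  dark blob [253 169  12   9  80] [ 37.5   0.3 184. ]
now [622.7  92.  252.3] clk 47.5 TURN [0.     0.0001 0.0001] SHIFT units [1.200e-02 1.000e-03 1.373e+00]
```

Aligned. Lowering.

{"fn": "jog_arm", "kwargs": {"targets": [[[0.01,0.01,0.2],[0,0,0],1],[[0,0,0.2],[0,0,0],1],[[0,0,0.2],[0,0,0],1],[[0,0,0.2],[0,0,0],1],[[0,0,0.2],[0,0,0],1],[[0,0,0],[0,0,0],1]]}}

```text
clock: 48.15
tool_pos: [622.5, 91.7, 226.2]
ee_rot: [[0.977, 0.213, -0.002], [0.213, -0.977, -0.001], [-0.002, 0.0, -1.0]]
contact_force: [-0.2, -1.1, -1.5]
finger_gap: 14.0
finger_force: 40.0
```

{"fn": "jog_arm", "kwargs": {"targets": [[[0,0,0.15],[0,0,0],1],[[0,0,0.15],[0,0,0],1],[[0,0,0.05],[0,0,0],1],[[0,0,0],[0,0,0],1],[[0,0,0],[0,0,0],1]]}}

```text
clock: 48.65
tool_pos: [623.0, 91.8, 218.7]
ee_rot: [[0.977, 0.213, -0.0], [0.213, -0.977, -0.0], [-0.0, 0.0, -1.0]]
contact_force: [-0.5, 0.2, -1.0]
finger_gap: 13.6
finger_force: 40.0
```

{"fn": "jog_arm", "kwargs": {"targets": [[[0,0,0],[0,0,0],0.4],[[0,0,0],[0,0,0],0.4],[[0,0,0],[0,0,0],0.4],[[0,0,0],[0,0,0],0.4],[[0,0,0],[0,0,0],0.4]]}}

```text
clock: 49.15
tool_pos: [623.0, 91.8, 218.7]
ee_rot: [[0.977, 0.213, -0.0], [0.213, -0.977, -0.0], [-0.0, 0.0, -1.0]]
contact_force: [-0.6, 0.2, 0.3]
finger_gap: 27.7
finger_force: 0.0
```

{"fn": "jog_arm", "kwargs": {"targets": [[[0,0,-0.4],[0,0,0],0.4],[[0,0,-0.8],[0,0,0],0.4],[[0,0,-0.8],[0,0,0],0.4],[[0,0,-0.8],[0,0,0],0.4],[[0,0,-0.6],[0,0,0],0.4],[[0,0,0],[0,0,0],-1],[[0,0,0],[0,0,0],-1]]}}

```text
clock: 49.85
tool_pos: [622.9, 91.7, 303.8]
ee_rot: [[0.977, 0.212, 0.0], [0.212, -0.977, -0.0], [0.0, 0.0, -1.0]]
contact_force: [-0.7, 1.0, -0.1]
finger_gap: 39.3
finger_force: 0.0
```

```bash
python3 - <<'E'
from h import *
seated(93); go(360,20,330,0)
E
```

```text
edge row expected 145.1 seen dark row 145; edge row expected 145.2 seen dark row 145; cols [230.5 285. ]
now [622.6  91.6 302.9] clk 49.9 TURN [0.0001 0.0005 0.0682] SHIFT units [-10.504   2.864  -1.082]
```

All four plaques are seated. Now the clips: one view of the clip row.

{"fn": "jog_arm", "kwargs": {"targets": [[[0,0,-0.3],[0,0,0.034],-1],[[0,0,-0.3],[0,0,0.034],-1],[[-0.85,0.3,-0.05],[0,0,0],-1],[[-0.85,0.3,-0.05],[0,0,0],-1],[[-0.85,0.3,-0.05],[0,0,0],-1],[[-0.85,0.3,-0.05],[0,0,0],-1],[[-0.85,0.3,-0.05],[0,0,0],-1],[[-0.85,0.3,-0.05],[0,0,0],-1]]}}

```text
clock: 50.7
tool_pos: [494.1, 46.3, 324.9]
ee_rot: [[1.0, 0.001, -0.003], [0.001, -1.0, -0.0], [-0.003, 0.0, -1.0]]
contact_force: [0.1, 0.2, 0.3]
finger_gap: 91.7
finger_force: 0.0
```

{"fn": "jog_arm", "kwargs": {"targets": [[[-0.85,0.3,-0.05],[0,0,0],-1],[[-0.85,0.3,-0.05],[0,0,0],-1],[[-0.85,0.2,-0.05],[0,0,0],-1],[[-0.85,0.2,-0.05],[0,0,0],-1],[[0,0,0],[0,0,0],-1],[[0,0,0],[0,0,0],-1],[[0,0,0],[0,0,0],-1]]}}

```text
clock: 51.4
tool_pos: [411.3, 21.9, 331.0]
ee_rot: [[1.0, 0.001, 0.0], [0.001, -1.0, 0.0], [0.0, -0.0, -1.0]]
contact_force: [-0.2, -0.2, -0.6]
finger_gap: 91.8
finger_force: 0.0
```

```bash
cat >> h.py <<'E'
def greymask(fr):
    f=fr.astype(int); hsv=cv2.cvtColor(fr,cv2.COLOR_RGB2HSV)
    m=((f[...,2]>=f[...,0]-12)&(hsv[...,2]>70)).astype(np.uint8); m[214:]=0
    return cv2.morphologyEx(m,cv2.MORPH_CLOSE,np.ones((3,3),np.uint8))
def clips(im,verbose=True):
    m=greymask(im['frame']); n,l,st,ce=cv2.connectedComponentsWithStats(m); out=[]
    for i in range(1,n):
        if not 150<st[i,4]<3000: continue
        x,y,_=ray(im,ce[i],10)
        if not(330<x<560 and -330<y<330): continue
        v,q,c=fithull(im,l==i,CLP,[x-15,y,0.]); 
        if verbose: print('clip',v.round(3),'area',q.round(2),'bbox',st[i],'cost',round(c,2))
        out.append(v)
    return out
E
python3 - <<'E'
from h import *
s=manip.state(); im=shot('wrist','c1'); np.savez('c1.npz',**{k:np.array(v) for k,v in im.items()}); print(np.round(s['tool_pos'],1)); clips(im)
E
```

```text
[411.3  21.9 331. ]
clip [4.37429e+02 1.33840e+02 1.03000e-01] area 1.04 bbox [ 133  111   38   64 1202] cost 0.0
clip [ 4.29387e+02 -1.33638e+02 -2.02000e-01] area 1.05 bbox [ 385  119   46   64 1318] cost 0.0
clip [ 4.28561e+02 -3.78850e+01  5.90000e-02] area 1.06 bbox [300 120  27  64 985] cost 0.0
clip [4.24821e+02 2.87520e+01 2.29000e-01] area 1.02 bbox [232 124  35  64 931] cost 0.0
```

View pics/c1.png

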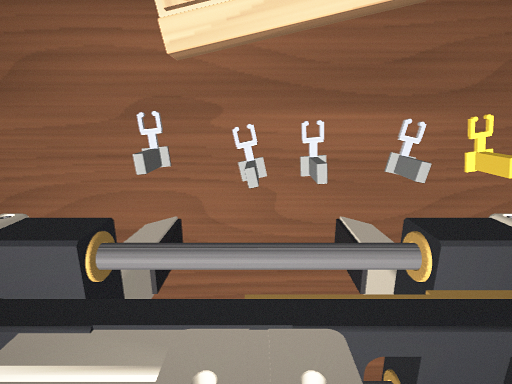

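c1 shows four grey clips at (150,145), (248,157), (314,153) and (410,152), with the yellow decoy at (488,147) on the right. The fits agree with the picture, so I pick the clip at y≈-38.

```bash
python3 - <<'E'
from h import *
go(428.56,-37.9,235,.059)
E
```

```text
now [411.3  21.9 331. ] clk 51.5 TURN [-0.      0.     -0.0185] SHIFT units [0.546 2.429 3.842]
```

{"fn": "jog_arm", "kwargs": {"targets": [[[0,0,0],[0,0,-0.0185],0],[[0.14,0.61,0.96],[0,0,0],0],[[0.14,0.61,0.96],[0,0,0],0],[[0.14,0.61,0.96],[0,0,0],0],[[0.13,0.6,0.96],[0,0,0],0],[[0,0,0],[0,0,0],0],[[0,0,0],[0,0,0],0],[[0,0,0],[0,0,0],0]]}}

```text
clock: 52.25
tool_pos: [428.4, -37.3, 236.0]
ee_rot: [[0.998, 0.06, 0.001], [0.06, -0.998, 0.0], [0.001, -0.0, -1.0]]
contact_force: [-0.3, 0.1, 0.2]
finger_gap: 45.9
finger_force: 0.0
```

```bash
python3 - <<'E'
from h import *
go(428.56,-37.9,186,.059)
s,im,E,p=inhand(None); m=greymask(im['frame']); n,l,st,ce=cv2.connectedComponentsWithStats(m)
for i in range(1,n):
    if st[i,4]>60 and 150<ce[i][0]<360: 
        r=st[i,1]; xs=np.nonzero((l==i)[r+4])[0]; q=[E.T@(ray(im,(c,r+4),5)-p) for c in (xs[0],xs[-1])]; print(st[i],'front tool x',(E.T@(ray(im,(258,r),5)-p))[0].round(1),'y',q[0][1].round(1),q[1][1].round(1))
E
```

```text
now [428.4 -37.3 236. ] clk 52.2 TURN [-0.     -0.0003  0.0003] SHIFT units [0.004 0.026 2.002]
[ 145  145   50   69 1580] front tool x 48.9 y -82.2 -61.4
[ 242  146   36   68 1393] front tool x 48.2 y -10.8 11.5
```

The fork is centred as predicted. Grasping.

{"fn": "jog_arm", "kwargs": {"targets": [[[0,0.02,0.5],[0,0,0],0],[[0,0,0.5],[0,0,0],0],[[0,0,0.5],[0,0,0],0],[[0,0,0.48],[0,0,0],0],[[0,0,0],[0,0,0],1],[[0,0,0],[0,0,0],1],[[0,0,0],[0,0,0],1],[[0,0,0],[0,0,0],1]], "grip_force": 50}}

```text
clock: 53.1
tool_pos: [428.1, -38.8, 186.1]
ee_rot: [[0.998, 0.059, 0.001], [0.059, -0.998, -0.0], [0.001, 0.0, -1.0]]
contact_force: [-0.3, 0.3, -0.0]
finger_gap: 18.3
finger_force: 0.0
```

{"fn": "jog_arm", "kwargs": {"targets": [[[0,0,0],[0,0,0],1],[[0,0,0],[0,0,0],1],[[0,0,0],[0,0,0],1],[[0,0,0],[0,0,0],1],[[0,0,0],[0,0,0],1],[[0,0,0],[0,0,0],1]]}}

```text
clock: 53.7
tool_pos: [428.1, -38.8, 186.0]
ee_rot: [[0.998, 0.059, 0.0], [0.059, -0.998, -0.0], [0.0, 0.0, -1.0]]
contact_force: [-0.2, 0.2, 5.6]
finger_gap: 9.8
finger_force: 50.0
```

{"fn": "jog_arm", "kwargs": {"targets": [[[0,0,-0.4],[0,0,0],1],[[0,0,-0.8],[0,0,0],1],[[0,0,-0.9],[0,0,0],1],[[0,0,-0.5],[0,0,0],1],[[0,0,0],[0,0,0],1],[[0,0,0],[0,0,0],1]]}}

```text
clock: 54.3
tool_pos: [427.7, -38.8, 250.9]
ee_rot: [[0.998, 0.059, 0.0], [0.059, -0.998, -0.0], [0.0, 0.0, -1.0]]
contact_force: [-0.5, -0.2, -0.8]
finger_gap: 10.2
finger_force: 50.0
```

```bash
cat >> h.py <<'E'
def handclip():
    s,im,E,p=inhand(None); R=cv2.Rodrigues(np.array(im['rvec'],float))[0]; c=E.T@(-R.T@np.array(im['tvec']).ravel()-p); zt=159+27-5
    def tl(uv):
        d=E.T@R.T@np.array([(uv[0]-im['cx'])/im['fx'],(uv[1]-im['cy'])/im['fy'],1]); return c+d*(zt-c[2])/d[2]
    m=greymask(im['frame']); n,l,st,ce=cv2.connectedComponentsWithStats(m)
    for i in range(1,n):
        if st[i,4]>60 and 225<ce[i][0]<292:
            r=st[i,1]; xs=np.nonzero((l==i)[r+5])[0]; print('gap',round(s['finger_gap'],1),st[i],'front x',tl((258,r-.5))[0].round(1),'y',tl((xs[0]-.5,r+5))[1].round(1),tl((xs[-1]+.5,r+5))[1].round(1))
E
python3 - <<'E'
from h import *
handclip(); x,y=site(-31,-34-38-24); go(x,y,250,BV[2])
E
```

```text
gap 10.2 [ 238  154   41   60 1142] front x 49.1 y -11.5 11.4
now [427.5 -38.8 250.4] clk 54.4 TURN [ 0.0001  0.0003 -0.0495] SHIFT units [4.866 1.509 0.015]
```

{"fn": "jog_arm", "kwargs": {"targets": [[[0,0,0],[0,0,-0.0248],1],[[0,0,0],[0,0,-0.0247],1],[[0.78,0.25,0],[0,0,0],1],[[0.78,0.25,0],[0,0,0],1],[[0.78,0.25,0],[0,0,0],1],[[0.78,0.25,0],[0,0,0],1],[[0.78,0.25,0],[0,0,0],1],[[0.78,0.25,0],[0,0,0],1]]}}

```text
clock: 55.15
tool_pos: [550.3, -50.5, 249.1]
ee_rot: [[0.977, 0.213, -0.003], [0.213, -0.977, 0.0], [-0.003, -0.001, -1.0]]
contact_force: [-0.3, 0.2, -0.9]
finger_gap: 9.6
finger_force: 50.0
```

{"fn": "jog_arm", "kwargs": {"targets": [[[0,0,0],[0,0,0],1],[[0,0,0],[0,0,0],1],[[0,0,0.5],[0,0,0],1],[[0,0,0.4],[0,0,0],1],[[0,0,0],[0,0,0],1],[[0,0,0],[0,0,0],1],[[0,0,0],[0,0,0],1]]}}

```text
clock: 55.85
tool_pos: [550.1, -50.4, 228.3]
ee_rot: [[0.977, 0.213, -0.0], [0.213, -0.977, -0.0], [-0.0, 0.0, -1.0]]
contact_force: [0.4, 0.5, -0.0]
finger_gap: 9.7
finger_force: 50.0
```

```bash
python3 - <<'E'
from h import *
handclip(); x,y=site(-31,-100); go(x,y,220.5,BV[2])
E
```

```text
gap 9.7 [244 106  31  33 778] front x 75.3 y -5.3 6.7
gap 9.7 [ 239  154   39   60 1095] front x 49.1 y -11.3 11.1
now [550.3 -50.4 228.5] clk 55.9 TURN [ 0.0001 -0.0001  0.0001] SHIFT units [0.005 0.009 0.318]
```

{"fn": "jog_arm", "kwargs": {"targets": [[[0,0.01,0.2],[0,0,0],1],[[0,0,0.12],[0,0,0],1],[[0,0,0],[0,0,0],1],[[0.2,0,0],[0,0,0],1],[[0.2,0,0],[0,0,0],1],[[0,0,0],[0,0,0],1]]}}

```text
clock: 56.5
tool_pos: [561.1, -48.2, 220.4]
ee_rot: [[0.977, 0.213, 0.001], [0.213, -0.977, 0.0], [0.001, 0.0, -1.0]]
contact_force: [-0.2, 0.4, -1.0]
finger_gap: 10.0
finger_force: 50.0
```

{"fn": "jog_arm", "kwargs": {"targets": [[[0.15,0,0],[0,0,0],1],[[0.15,0,0],[0,0,0],1],[[0,0,0],[0,0,0],1]]}}

```text
clock: 56.8
tool_pos: [567.2, -47.2, 219.9]
ee_rot: [[0.977, 0.212, -0.001], [0.212, -0.977, -0.001], [-0.002, 0.0, -1.0]]
contact_force: [-1.5, -1.2, -0.4]
finger_gap: 9.6
finger_force: 50.0
```

{"fn": "jog_arm", "kwargs": {"targets": [[[0.1,0,0],[0,0,0],1],[[0.1,0,0],[0,0,0],1],[[0,0,0],[0,0,0],1]]}}

```text
clock: 57.1
tool_pos: [573.6, -45.7, 220.6]
ee_rot: [[0.977, 0.213, 0.003], [0.213, -0.977, 0.0], [0.003, 0.001, -1.0]]
contact_force: [3.4, -1.6, 0.4]
finger_gap: 10.3
finger_force: 50.0
```

{"fn": "jog_arm", "kwargs": {"targets": [[[0.1,0,0],[0,0,0],1],[[0.1,0,0],[0,0,0],1],[[0,0,0],[0,0,0],1]]}}

```text
clock: 57.4
tool_pos: [577.6, -44.4, 220.4]
ee_rot: [[0.977, 0.213, 0.001], [0.213, -0.977, 0.0], [0.001, 0.0, -1.0]]
contact_force: [-0.7, 0.5, -0.8]
finger_gap: 9.7
finger_force: 50.0
```

```bash
python3 - <<'E'
from h import *
handclip(); x,y=site(-31,-72); go(x,y,220.5,BV[2])
E
```

```text
gap 9.7 [251  33  18  26 376] front x 111.2 y -3.5 4.7
gap 9.7 [ 239  154   39   60 1737] front x 49.1 y -11.3 11.0
now [577.3 -44.5 220.2] clk 57.5 TURN [ 0.     -0.      0.0002] SHIFT units [ 0.017  0.009 -0.01 ]
```

The force rose then vanished, so the clip appears to have snapped in. I release, rise and check.

{"fn": "jog_arm", "kwargs": {"targets": [[[0.03,0,0.03],[0,0,0],1],[[0,0,0],[0,0,0],1],[[0,0,0],[0,0,0],0.5],[[0,0,0],[0,0,0],0.5],[[0,0,0],[0,0,0],0.5],[[0,0,0],[0,0,0],0.5],[[0,0,0],[0,0,0],0.5]]}}

```text
clock: 58.15
tool_pos: [577.8, -44.7, 219.4]
ee_rot: [[0.977, 0.213, -0.0], [0.213, -0.977, -0.0], [-0.0, 0.0, -1.0]]
contact_force: [-0.3, 0.1, 0.9]
finger_gap: 23.0
finger_force: 0.0
```

{"fn": "jog_arm", "kwargs": {"targets": [[[0,0,-0.4],[0,0,0],0.5],[[0,0,-0.8],[0,0,0],0.5],[[0,0,-0.9],[0,0,0],0.5],[[0,0,-0.9],[0,0,0],0],[[0,0,-0.3],[0,0,0],0],[[0,0,0],[0,0,0],0],[[0,0,0],[0,0,0],0],[[0,0,0],[0,0,0],0]]}}

```text
clock: 58.95
tool_pos: [577.2, -44.7, 300.7]
ee_rot: [[0.977, 0.213, -0.003], [0.213, -0.977, -0.0], [-0.003, -0.0, -1.0]]
contact_force: [-0.3, -0.6, 0.3]
finger_gap: 45.7
finger_force: 0.0
```

```bash
python3 - <<'E'
from h import *
x,y=site(-31,-72); go(x,y,220.5,BV[2])
s,im,E,p=inhand(None); cv2.imwrite('pics/k1.png',cv2.resize(im['frame'][:,:,::-1][60:240,140:380],(800,600),interpolation=cv2.INTER_CUBIC))
P=place(np.array([[0,0,38],[10.5,0,38],[10.5,11.5,38],[10.5,-11.5,38],[0,0,56.]])+[-34,-31,0],BV); print(((proj(im,P)-[140,60])*3.333).round(0).tolist())
go(411,22,331,0)
E
```

```text
now [577.2 -44.7 300.7] clk 59.0 TURN [-0.0001  0.0008  0.0001] SHIFT units [2.400e-02 3.000e-03 3.207e+00]
[[395.0, 309.0], [395.0, 268.0], [350.0, 268.0], [440.0, 268.0], [395.0, 319.0]]
now [577.3 -44.7 300.6] clk 59.0 TURN [-0.0001  0.0008  0.0682] SHIFT units [-6.651 -2.669 -1.215]
```

View pics/k1.png

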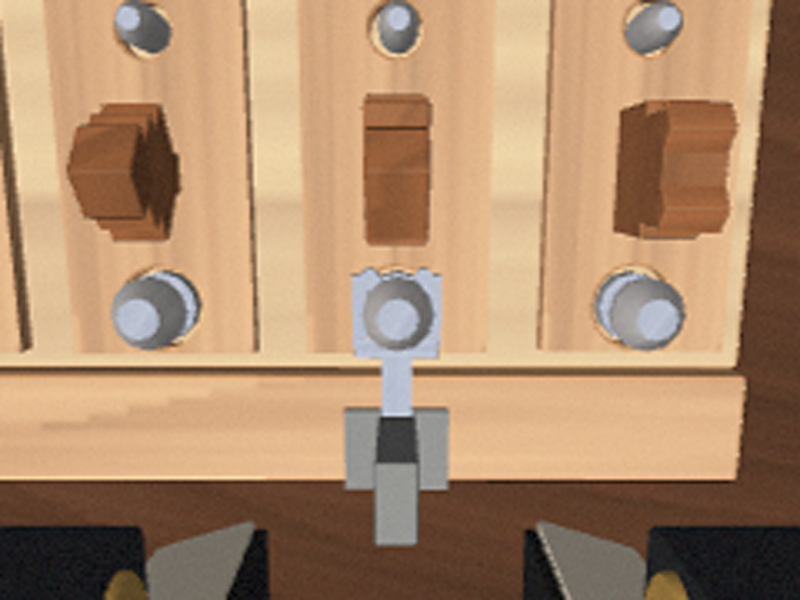

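k1 shows the clip snapped on: the fork surrounds the post, and its front corners at row ~270 match the expected 268. The plaques sit flush. On to the clip at y≈29.

{"fn": "jog_arm", "kwargs": {"targets": [[[-0.67,-0.52,0.2],[0,0,0],0],[[-0.67,-0.52,0.2],[0,0,0],0],[[-0.67,-0.52,0.25],[0,0,0],0],[[-0.67,-0.52,0.25],[0,0,0],0],[[-0.67,-0.52,0.25],[0,0,0],0],[[-0.67,-0.52,0.25],[0,0,0],0],[[-0.67,-0.52,0.3],[0,0,0],0],[[-0.67,-0.52,0.3],[0,0,-0.005],0]]}}

```text
clock: 59.8
tool_pos: [423.6, 28.7, 251.1]
ee_rot: [[0.974, 0.228, -0.002], [0.228, -0.974, -0.0], [-0.002, -0.0, -1.0]]
contact_force: [-0.3, 0.5, 0.3]
finger_gap: 46.0
finger_force: 0.0
```

{"fn": "jog_arm", "kwargs": {"targets": [[[0,0,0],[0,0,0],0],[[0,0,0],[0,0,0],0],[[0,0,0],[0,0,0],0]]}}

```text
clock: 60.1
tool_pos: [425.9, 28.1, 252.1]
ee_rot: [[0.974, 0.227, 0.001], [0.227, -0.974, -0.0], [0.001, 0.0, -1.0]]
contact_force: [1.1, -0.3, -0.8]
finger_gap: 45.7
finger_force: 0.0
```

```bash
cat >> h.py <<'E'
def overclip(zt=5):
    """fork below the open gripper: front, side edges and neck line in tool coordinates"""
    s,im,E,p=inhand(None); m=greymask(im['frame']); n,l,st,ce=cv2.connectedComponentsWithStats(m)
    for i in range(1,n):
        if st[i,4]>60 and 190<ce[i][0]<330:
            b=(l==i); r=st[i,1]; f=lambda c,k:(E.T@(ray(im,(c,k),zt)-p))
            ln=[]
            for k in range(r+3,r+15):
                xs=np.nonzero(b[k])[0]; ln.append((f(xs[0]-.5,k)+f(xs[-1]+.5,k))/2)
            ln=np.array(ln); k=np.polyfit(ln[:,0],ln[:,1],1)
            print('clip below',st[i],'front x',f(258,r-.5)[0].round(1),'mid y',ln[:,1].mean().round(1),'at x',ln[:,0].mean().round(1),'yaw(tool) approx',np.arctan(k[0]).round(3))
E
python3 - <<'E'
from h import *
overclip(); go(424.8,28.75,186,.229)
E
```

```text
clip below [ 241  145   33   69 1385] front x 47.8 mid y -0.7 at x 40.6 yaw(tool) approx -0.061
now [425.9  28.1 252.2] clk 60.1 TURN [ 0.0001 -0.0003 -0.    ] SHIFT units [-0.038 -0.037  2.648]
```

{"fn": "jog_arm", "kwargs": {"targets": [[[-0.02,-0.03,0.6],[0,0,0],0],[[0,0,0.6],[0,0,0],0],[[0,0,0.6],[0,0,0],0],[[0,0,0.5],[0,0,0],0],[[0,0,0.34],[0,0,0],0],[[0,0,0],[0,0,0],1],[[0,0,0],[0,0,0],1],[[0,0,0],[0,0,0],1]]}}

```text
clock: 60.95
tool_pos: [424.5, 29.1, 186.4]
ee_rot: [[0.974, 0.228, 0.001], [0.228, -0.974, -0.0], [0.001, 0.0, -1.0]]
contact_force: [0.1, -0.9, 0.5]
finger_gap: 26.3
finger_force: 0.0
```

{"fn": "jog_arm", "kwargs": {"targets": [[[0,0,0],[0,0,0],1],[[0,0,0],[0,0,0],1],[[0,0,0],[0,0,0],1],[[0,0,0],[0,0,0],1],[[0,0,0],[0,0,0],1],[[0,0,0],[0,0,0],1],[[0,0,0],[0,0,0],1],[[0,0,0],[0,0,0],1]]}}

```text
clock: 61.75
tool_pos: [424.3, 29.0, 186.3]
ee_rot: [[0.974, 0.228, 0.0], [0.228, -0.974, -0.0], [0.0, 0.001, -1.0]]
contact_force: [-0.2, 0.3, 6.2]
finger_gap: 9.9
finger_force: 50.0
```

{"fn": "jog_arm", "kwargs": {"targets": [[[0,0,-0.4],[0,0,0],1],[[0,0,-0.8],[0,0,0],1],[[0,0,-0.9],[0,0,0],1],[[0,0,-0.5],[0,0,0],1],[[0,0,0],[0,0,0],1],[[0,0,0],[0,0,0],1]]}}

```text
clock: 62.35
tool_pos: [424.0, 28.9, 251.1]
ee_rot: [[0.974, 0.228, 0.0], [0.228, -0.974, -0.0], [0.0, 0.0, -1.0]]
contact_force: [-0.3, 1.1, -1.0]
finger_gap: 9.4
finger_force: 50.0
```

```bash
python3 - <<'E'
from h import *
handclip(); x,y=site(31,-100); go(x,y,250,BV[2])
E
```

```text
gap 9.4 [ 239  154   40   60 1171] front x 49.1 y -11.3 11.6
now [423.7  28.9 250.6] clk 62.4 TURN [0.0001 0.0003 0.005 ] SHIFT units [4.277 1.705 0.025]
```

{"fn": "jog_arm", "kwargs": {"targets": [[[0,0,0],[0,0,0.005],1],[[0.71,0.28,0],[0,0,0],1],[[0.71,0.28,0],[0,0,0],1],[[0.71,0.28,0],[0,0,0],1],[[0.71,0.28,0],[0,0,0],1],[[0.71,0.28,0],[0,0,0],1],[[0.71,0.3,0],[0,0,0],1],[[0,0,0],[0,0,0],1]]}}

```text
clock: 63.2
tool_pos: [539.0, 9.6, 250.1]
ee_rot: [[0.977, 0.211, 0.001], [0.211, -0.977, -0.0], [0.001, 0.0, -1.0]]
contact_force: [-0.0, -0.1, -0.5]
finger_gap: 10.0
finger_force: 50.0
```

{"fn": "jog_arm", "kwargs": {"targets": [[[0,0,0.4],[0,0,0],1],[[0,0,0.4],[0,0,0],1],[[0,0,0.3],[0,0,0],1],[[0,0,0],[0,0,0],1],[[0,0,0],[0,0,0],1],[[0,0,0],[0,0,0],1]]}}

```text
clock: 63.8
tool_pos: [537.3, 10.3, 223.6]
ee_rot: [[0.977, 0.213, 0.0], [0.213, -0.977, -0.0], [0.0, 0.0, -1.0]]
contact_force: [0.2, -0.5, -0.5]
finger_gap: 9.9
finger_force: 50.0
```

```bash
python3 - <<'E'
from h import *
handclip(); x,y=site(31,-100); go(x,y,220.5,BV[2])
E
```

```text
gap 9.9 [244 106  32  34 820] front x 75.3 y -5.4 6.7
gap 9.9 [ 239  154   40   60 1105] front x 49.1 y -11.3 11.6
now [537.4  10.2 223.8] clk 63.9 TURN [ 0.0001 -0.0001  0.0001] SHIFT units [-0.006  0.01   0.131]
```

{"fn": "jog_arm", "kwargs": {"targets": [[[0,0.01,0.13],[0,0,0],1],[[0,0,0],[0,0,0],1],[[0.2,0,0],[0,0,0],1],[[0.2,0,0],[0,0,0],1],[[0.15,0,0],[0,0,0],1],[[0.15,0,0],[0,0,0],1],[[0,0,0],[0,0,0],1]]}}

```text
clock: 64.55
tool_pos: [554.3, 13.5, 219.8]
ee_rot: [[0.977, 0.213, -0.002], [0.213, -0.977, -0.001], [-0.002, 0.0, -1.0]]
contact_force: [-1.4, -1.4, -0.3]
finger_gap: 9.7
finger_force: 50.0
```

{"fn": "jog_arm", "kwargs": {"targets": [[[0.1,0,0],[0,0,0],1],[[0.1,0,0],[0,0,0],1],[[0.1,0,0],[0,0,0],1],[[0.1,0,0],[0,0,0],1],[[0.04,0,0.02],[0,0,0],1],[[0,0,0],[0,0,0],1]]}}

```text
clock: 65.15
tool_pos: [565.5, 16.1, 219.7]
ee_rot: [[0.977, 0.213, 0.0], [0.213, -0.977, -0.0], [0.0, 0.0, -1.0]]
contact_force: [-0.4, -0.5, -0.8]
finger_gap: 10.0
finger_force: 50.0
```

```bash
python3 - <<'E'
from h import *
handclip(); x,y=site(31,-72); go(x,y,220,BV[2])
E
```

```text
gap 10.0 [250  34  19  27 379] front x 110.8 y -3.5 4.7
gap 10.0 [ 239  154   40   60 1718] front x 49.1 y -11.3 11.6
now [565.4  16.2 219.7] clk 65.2 TURN [ 0.     -0.0001  0.0001] SHIFT units [-0.032  0.004 -0.011]
```

{"fn": "jog_arm", "kwargs": {"targets": [[[0,0,0],[0,0,0],0.5],[[0,0,0],[0,0,0],0.5],[[0,0,0],[0,0,0],0.5],[[0,0,0],[0,0,0],0.5],[[0,0,0],[0,0,0],0.5]]}}

```text
clock: 65.7
tool_pos: [565.1, 16.0, 219.7]
ee_rot: [[0.977, 0.213, -0.0], [0.213, -0.977, -0.0], [-0.0, 0.0, -1.0]]
contact_force: [0.1, -0.0, 0.5]
finger_gap: 22.9
finger_force: 0.0
```

{"fn": "jog_arm", "kwargs": {"targets": [[[0,0,-0.4],[0,0,0],0.5],[[0,0,-0.8],[0,0,0],0.5],[[0,0,-0.9],[0,0,0],0.5],[[0,0,-0.9],[0,0,0],0],[[0,0,-0.3],[0,0,0],0],[[0,0,0],[0,0,0.0353],0],[[0,0,0],[0,0,0],0],[[0,0,0],[0,0,0],0]]}}

```text
clock: 66.5
tool_pos: [564.8, 16.0, 301.8]
ee_rot: [[0.994, 0.106, -0.001], [0.106, -0.994, -0.001], [-0.001, 0.0, -1.0]]
contact_force: [-0.6, 0.2, 0.3]
finger_gap: 45.5
finger_force: 0.0
```

{"fn": "jog_arm", "kwargs": {"targets": [[[-0.58,-0.65,0.2],[0,0,0],0],[[-0.58,-0.65,0.2],[0,0,0],0],[[-0.58,-0.65,0.25],[0,0,0],0],[[-0.58,-0.65,0.25],[0,0,0],0],[[-0.58,-0.65,0.25],[0,0,0],0],[[-0.58,-0.65,0.25],[0,0,0],0],[[-0.58,-0.65,0.3],[0,0,0],0],[[-0.55,-0.66,0.3],[0,0,0],0]]}}

```text
clock: 67.3
tool_pos: [436.1, 134.1, 251.5]
ee_rot: [[0.994, 0.106, -0.001], [0.106, -0.994, -0.0], [-0.001, 0.0, -1.0]]
contact_force: [-0.9, 0.3, 0.4]
finger_gap: 45.8
finger_force: 0.0
```

{"fn": "jog_arm", "kwargs": {"targets": [[[0,0,0],[0,0,0],0],[[0,0,0],[0,0,0],0],[[0,0,0],[0,0,0],0]]}}

```text
clock: 67.6
tool_pos: [437.8, 133.1, 252.3]
ee_rot: [[0.995, 0.103, 0.0], [0.103, -0.995, -0.0], [0.0, 0.0, -1.0]]
contact_force: [0.7, 0.2, 0.0]
finger_gap: 46.2
finger_force: 0.0
```

```bash
python3 - <<'E'
from h import *
overclip(); go(437.4,133.8,186,.103)
E
```

```text
clip below [ 241  144   33   70 1457] front x 48.5 mid y -0.8 at x 41.3 yaw(tool) approx 0.056
now [437.9 133.  252.3] clk 67.7 TURN [ 0.0001 -0.0001 -0.0001] SHIFT units [-0.016 -0.035  2.653]
```

{"fn": "jog_arm", "kwargs": {"targets": [[[0,-0.03,0.6],[0,0,0],0],[[0,0,0.6],[0,0,0],0],[[0,0,0.6],[0,0,0],0],[[0,0,0.5],[0,0,0],0],[[0,0,0.34],[0,0,0],0],[[0,0,0],[0,0,0],1],[[0,0,0],[0,0,0],1],[[0,0,0],[0,0,0],1]]}}

```text
clock: 68.45
tool_pos: [437.3, 134.5, 186.6]
ee_rot: [[0.995, 0.103, 0.001], [0.103, -0.995, 0.0], [0.001, 0.0, -1.0]]
contact_force: [0.6, -0.5, -0.4]
finger_gap: 26.2
finger_force: 0.0
```

{"fn": "jog_arm", "kwargs": {"targets": [[[0,0,0],[0,0,0],1],[[0,0,0],[0,0,0],1],[[0,0,0],[0,0,0],1],[[0,0,0],[0,0,0],1],[[0,0,0],[0,0,0],1],[[0,0,0],[0,0,0],1],[[0,0,0],[0,0,0],1],[[0,0,0],[0,0,0],1]]}}

```text
clock: 69.25
tool_pos: [437.2, 134.4, 186.6]
ee_rot: [[0.995, 0.103, 0.0], [0.103, -0.995, -0.0], [0.0, 0.0, -1.0]]
contact_force: [-1.9, -0.3, 5.7]
finger_gap: 10.0
finger_force: 50.0
```

{"fn": "jog_arm", "kwargs": {"targets": [[[0,0,-0.4],[0,0,0],1],[[0,0,-0.8],[0,0,0],1],[[0,0,-0.9],[0,0,0],1],[[0,0,-0.5],[0,0,0],1],[[0,0,0],[0,0,0],1],[[0,0,0],[0,0,0],1]]}}

```text
clock: 69.85
tool_pos: [436.9, 134.2, 251.1]
ee_rot: [[0.995, 0.103, 0.0], [0.103, -0.995, -0.0], [0.0, 0.0, -1.0]]
contact_force: [-0.7, -0.9, -0.6]
finger_gap: 9.4
finger_force: 50.0
```

```bash
python3 - <<'E'
from h import *
handclip(); x,y=site(93,-100); go(x,y,250,BV[2])
E
```

```text
gap 9.4 [ 238  154   41   60 1158] front x 49.1 y -11.5 11.5
now [436.6 134.2 250.6] clk 69.9 TURN [ 0.0001  0.0004 -0.0353] SHIFT units [2.879 3.229 0.025]
```

{"fn": "jog_arm", "kwargs": {"targets": [[[0,0,0],[0,0,-0.0353],1],[[0.48,0.54,0],[0,0,0],1],[[0.48,0.54,0],[0,0,0],1],[[0.48,0.54,0],[0,0,0],1],[[0.48,0.54,0],[0,0,0],1],[[0.48,0.54,0],[0,0,0],1],[[0.48,0.54,0],[0,0,0],1],[[0,0,0],[0,0,0],1]]}}

```text
clock: 70.7
tool_pos: [526.5, 68.3, 250.8]
ee_rot: [[0.978, 0.209, 0.001], [0.209, -0.978, -0.001], [0.001, 0.001, -1.0]]
contact_force: [0.5, -0.3, -0.4]
finger_gap: 9.5
finger_force: 50.0
```

{"fn": "jog_arm", "kwargs": {"targets": [[[0,0,0.4],[0,0,0],1],[[0,0,0.4],[0,0,0],1],[[0,0,0.3],[0,0,0],1],[[0,0,0],[0,0,0],1],[[0,0,0],[0,0,0],1],[[0,0,0],[0,0,0],1]]}}

```text
clock: 71.3
tool_pos: [524.6, 70.8, 223.8]
ee_rot: [[0.977, 0.213, 0.0], [0.213, -0.977, -0.0], [0.0, 0.0, -1.0]]
contact_force: [-0.3, 0.5, -0.6]
finger_gap: 9.6
finger_force: 50.0
```

```bash
python3 - <<'E'
from h import *
handclip(); x,y=site(93,-100); go(x,y,220.5,BV[2])
E
```

```text
gap 9.6 [244 107  32  34 820] front x 74.8 y -5.4 6.7
gap 9.6 [ 239  154   40   60 1092] front x 49.1 y -11.3 11.6
now [524.7  70.7 224. ] clk 71.3 TURN [ 0.0001 -0.0001  0.0001] SHIFT units [-0.024  0.003  0.139]
```

{"fn": "jog_arm", "kwargs": {"targets": [[[0,0,0.14],[0,0,0],1],[[0,0,0],[0,0,0],1],[[0.2,0,0],[0,0,0],1],[[0.2,0,0],[0,0,0],1],[[0.15,0,0],[0,0,0],1],[[0.15,0,0],[0,0,0],1],[[0,0,0],[0,0,0],1]]}}

```text
clock: 72.05
tool_pos: [541.4, 74.2, 219.7]
ee_rot: [[0.977, 0.213, -0.002], [0.212, -0.977, -0.001], [-0.002, 0.0, -1.0]]
contact_force: [-2.4, -0.2, -0.4]
finger_gap: 9.8
finger_force: 50.0
```

{"fn": "jog_arm", "kwargs": {"targets": [[[0.1,0,0],[0,0,0],1],[[0.1,0,0],[0,0,0],1],[[0.1,0,0],[0,0,0],1],[[0.1,0,0],[0,0,0],1],[[0.02,0,0.02],[0,0,0],1],[[0,0,0],[0,0,0],1],[[0,0,0],[0,0,0],1]]}}

```text
clock: 72.75
tool_pos: [552.0, 76.6, 219.7]
ee_rot: [[0.977, 0.213, 0.0], [0.213, -0.977, -0.0], [0.0, 0.0, -1.0]]
contact_force: [-0.3, -0.1, -0.5]
finger_gap: 9.8
finger_force: 50.0
```

```bash
python3 - <<'E'
from h import *
handclip(); x,y=site(93,-72); go(x,y,220,BV[2]); go(429.4,-133.6,302,-.202)
E
```

```text
gap 9.8 [250  33  19  27 382] front x 111.3 y -4.0 4.3
gap 9.8 [ 239  154   40   60 1714] front x 49.1 y -11.3 11.7
now [552.   76.5 219.6] clk 72.8 TURN [ 0.     -0.      0.0001] SHIFT units [-0.02  -0.002 -0.014]
now [552.   76.5 219.6] clk 72.8 TURN [ 0.     -0.      0.1325] SHIFT units [-3.116  9.219 -3.294]
```

{"fn": "jog_arm", "kwargs": {"targets": [[[0,0,0],[0,0,0],0.5],[[0,0,0],[0,0,0],0.5],[[0,0,0],[0,0,0],0.5],[[0,0,0],[0,0,0],0.5],[[0,0,0],[0,0,0],0.5]]}}

```text
clock: 73.3
tool_pos: [551.9, 76.5, 219.7]
ee_rot: [[0.977, 0.213, -0.0], [0.213, -0.977, -0.0], [-0.0, 0.0, -1.0]]
contact_force: [-0.1, 0.6, 0.1]
finger_gap: 23.0
finger_force: 0.0
```

{"fn": "jog_arm", "kwargs": {"targets": [[[0,0,-0.4],[0,0,0],0.5],[[0,0,-0.8],[0,0,0],0.5],[[0,0,-0.9],[0,0,0],0.5],[[0,0,-0.9],[0,0,0],0],[[0,0,-0.3],[0,0,0],0],[[0,0,0],[0,0,0.0442],0],[[0,0,0],[0,0,0.0442],0],[[0,0,0],[0,0,0.0441],0]]}}

```text
clock: 74.1
tool_pos: [551.7, 76.3, 302.1]
ee_rot: [[0.978, -0.206, -0.001], [-0.206, -0.978, -0.0], [-0.0, 0.0, -1.0]]
contact_force: [0.1, 0.5, 0.1]
finger_gap: 45.9
finger_force: 0.0
```

{"fn": "jog_arm", "kwargs": {"targets": [[[-0.26,0.77,0],[0,0,0],0],[[-0.26,0.77,0],[0,0,0],0],[[-0.26,0.77,0],[0,0,0],0],[[-0.26,0.77,0],[0,0,0],0],[[-0.26,0.77,0],[0,0,0],0],[[-0.26,0.77,0],[0,0,0],0],[[-0.26,0.77,0],[0,0,0],0],[[-0.26,0.77,0],[0,0,0],0]]}}

```text
clock: 74.9
tool_pos: [469.4, -64.6, 302.0]
ee_rot: [[0.98, -0.201, -0.001], [-0.201, -0.98, -0.0], [-0.001, 0.0, -1.0]]
contact_force: [-0.3, 0.2, 0.1]
finger_gap: 45.9
finger_force: 0.0
```

{"fn": "jog_arm", "kwargs": {"targets": [[[-0.26,0.77,0],[0,0,0],0],[[-0.26,0.77,0.5],[0,0,0],0],[[-0.26,0.77,0.8],[0,0,0],0],[[-0.26,0.75,0.7],[0,0,0],0],[[0,0,0],[0,0,0],0],[[0,0,0],[0,0,0],0],[[0,0,0],[0,0,0],0]]}}

```text
clock: 75.6
tool_pos: [430.2, -132.9, 252.9]
ee_rot: [[0.98, -0.199, 0.001], [-0.199, -0.98, -0.0], [0.001, -0.0, -1.0]]
contact_force: [0.3, 1.1, -0.4]
finger_gap: 45.6
finger_force: 0.0
```

```bash
python3 - <<'E'
from h import *
overclip(); go(429.4,-133.6,186,-.202)
E
```

```text
clip below [ 244  144   33   70 1421] front x 48.4 mid y 1.4 at x 41.2 yaw(tool) approx 0.053
now [ 430.3 -132.8  253. ] clk 75.7 TURN [-0.     -0.0005  0.0005] SHIFT units [-0.028  0.038  2.681]
```

{"fn": "jog_arm", "kwargs": {"targets": [[[0,0.05,0.6],[0,0,0],0],[[0,0,0.6],[0,0,0],0],[[0,0,0.6],[0,0,0],0],[[0,0,0.5],[0,0,0],0],[[0,0,0.37],[0,0,0],0],[[0,0,0],[0,0,0],1],[[0,0,0],[0,0,0],1],[[0,0,0],[0,0,0],1]]}}

```text
clock: 76.45
tool_pos: [429.3, -134.9, 186.0]
ee_rot: [[0.98, -0.201, 0.001], [-0.201, -0.98, -0.001], [0.001, 0.0, -1.0]]
contact_force: [0.4, -0.2, 0.1]
finger_gap: 27.0
finger_force: 0.0
```

{"fn": "jog_arm", "kwargs": {"targets": [[[0,0,0],[0,0,0],1],[[0,0,0],[0,0,0],1],[[0,0,0],[0,0,0],1],[[0,0,0],[0,0,0],1],[[0,0,0],[0,0,0],1],[[0,0,0],[0,0,0],1],[[0,0,0],[0,0,0],1],[[0,0,0],[0,0,0],1]]}}

```text
clock: 77.25
tool_pos: [429.2, -135.0, 185.9]
ee_rot: [[0.98, -0.201, 0.0], [-0.201, -0.98, -0.001], [0.0, 0.0, -1.0]]
contact_force: [-1.5, 0.1, 5.1]
finger_gap: 9.5
finger_force: 50.0
```

{"fn": "jog_arm", "kwargs": {"targets": [[[0,0,-0.4],[0,0,0],1],[[0,0,-0.8],[0,0,0],1],[[0,0,-0.9],[0,0,0],1],[[0,0,-0.5],[0,0,0],1],[[0,0,0],[0,0,0],1],[[0,0,0],[0,0,0],1]]}}

```text
clock: 77.85
tool_pos: [428.8, -134.9, 250.4]
ee_rot: [[0.98, -0.201, -0.0], [-0.201, -0.98, -0.0], [0.0, 0.0, -1.0]]
contact_force: [-0.8, 0.6, -1.7]
finger_gap: 9.6
finger_force: 50.0
```

```bash
python3 - <<'E'
from h import *
handclip(); x,y=site(-93,-100); go(x,y,250,BV[2])
E
```

```text
gap 9.6 [ 238  154   41   60 1148] front x 49.0 y -11.9 11.0
now [ 428.6 -134.8  250. ] clk 77.9 TURN [ 0.      0.0004 -0.1325] SHIFT units [ 5.479e+00  2.240e-01 -1.000e-03]
```

{"fn": "jog_arm", "kwargs": {"targets": [[[0,0,0],[0,0,-0.0442],1],[[0,0,0],[0,0,-0.0442],1],[[0,0,0],[0,0,-0.0441],1],[[0.78,0.03,0],[0,0,0],1],[[0.78,0.03,0],[0,0,0],1],[[0.78,0.03,0],[0,0,0],1],[[0.78,0.03,0],[0,0,0],1],[[0.78,0.03,0],[0,0,0],1]]}}

```text
clock: 78.7
tool_pos: [525.2, -117.6, 248.9]
ee_rot: [[0.977, 0.213, -0.003], [0.213, -0.977, 0.0], [-0.003, -0.001, -1.0]]
contact_force: [-0.0, -0.7, 0.1]
finger_gap: 9.9
finger_force: 50.0
```

{"fn": "jog_arm", "kwargs": {"targets": [[[0.78,0.03,0],[0,0,0],1],[[0.78,0.04,0],[0,0,0],1],[[0,0,0.4],[0,0,0],1],[[0,0,0.4],[0,0,0],1],[[0,0,0.27],[0,0,0],1],[[0,0,0],[0,0,0],1],[[0,0,0],[0,0,0],1],[[0,0,0],[0,0,0],1]]}}

```text
clock: 79.5
tool_pos: [563.4, -111.5, 224.0]
ee_rot: [[0.977, 0.212, 0.0], [0.212, -0.977, -0.0], [-0.0, 0.0, -1.0]]
contact_force: [-0.1, -0.1, -0.7]
finger_gap: 9.8
finger_force: 50.0
```

```bash
python3 - <<'E'
from h import *
handclip(); x,y=site(-93,-100); go(x,y,220,BV[2])
E
```

```text
gap 9.8 [243 106  32  33 811] front x 75.4 y -5.9 6.1
gap 9.8 [ 239  154   40   60 1090] front x 49.1 y -11.3 11.0
now [ 563.5 -111.4  224.2] clk 79.5 TURN [ 0.0002 -0.0001 -0.    ] SHIFT units [ 0.005 -0.008  0.166]
```

{"fn": "jog_arm", "kwargs": {"targets": [[[0,-0.01,0.16],[0,0,0],1],[[0,0,0],[0,0,0],1],[[0.2,0,0],[0,0,0],1],[[0.2,0,0],[0,0,0],1],[[0.15,0,0],[0,0,0],1],[[0.15,0,0],[0,0,0],1],[[0,0,0],[0,0,0],1]]}}

```text
clock: 80.25
tool_pos: [580.6, -107.5, 219.4]
ee_rot: [[0.977, 0.212, -0.001], [0.212, -0.977, -0.001], [-0.001, 0.0, -1.0]]
contact_force: [-1.4, -1.6, -0.5]
finger_gap: 9.9
finger_force: 50.0
```

{"fn": "jog_arm", "kwargs": {"targets": [[[0.1,0,0],[0,0,0],1],[[0.1,0,0],[0,0,0],1],[[0.1,0,0],[0,0,0],1],[[0.1,0,0],[0,0,0],1],[[0.04,0,0],[0,0,0],1],[[0,0,0],[0,0,0],1],[[0,0,0],[0,0,0],1]]}}

```text
clock: 80.95
tool_pos: [591.4, -104.7, 219.7]
ee_rot: [[0.977, 0.213, 0.0], [0.213, -0.977, -0.0], [0.0, 0.0, -1.0]]
contact_force: [-0.9, -0.2, 0.2]
finger_gap: 9.6
finger_force: 50.0
```

{"fn": "jog_arm", "kwargs": {"targets": [[[0,0,0],[0,0,0],0.5],[[0,0,0],[0,0,0],0.5],[[0,0,0],[0,0,0],0.5],[[0,0,0],[0,0,0],0.5],[[0,0,0],[0,0,0],0.5]]}}

```text
clock: 81.45
tool_pos: [591.4, -105.0, 219.7]
ee_rot: [[0.977, 0.213, -0.0], [0.213, -0.977, -0.0], [-0.0, 0.0, -1.0]]
contact_force: [0.1, -0.2, 0.0]
finger_gap: 23.3
finger_force: 0.0
```

{"fn": "jog_arm", "kwargs": {"targets": [[[0,0,-0.4],[0,0,0],0.5],[[0,0,-0.8],[0,0,0],0.5],[[-0.2,-0.4,-0.9],[0,0,0],0.5],[[-0.5,-0.9,-0.9],[0,0,0],0.5],[[-0.5,-0.9,-0.9],[0,0,0],0.5],[[-0.5,-0.9,-0.9],[0,0,0],0.5],[[0,-0.9,-0.5],[0,0,0],0.5],[[0,0,0],[0,0,0],0.5]]}}

```text
clock: 82.25
tool_pos: [528.7, -12.6, 355.3]
ee_rot: [[0.976, 0.218, 0.005], [0.218, -0.976, 0.001], [0.005, 0.0, -1.0]]
contact_force: [-0.0, 0.6, -0.2]
finger_gap: 22.9
finger_force: 0.0
```

{"fn": "jog_arm", "kwargs": {"targets": [[[0,0,0],[0,0,0],0.5],[[0,0,0],[0,0,0],0.5],[[0,0,0],[0,0,0],0.5]]}}

```text
clock: 82.55
tool_pos: [528.6, -17.5, 351.4]
ee_rot: [[0.978, 0.211, -0.002], [0.211, -0.978, -0.001], [-0.002, 0.0, -1.0]]
contact_force: [-0.8, 0.5, 0.2]
finger_gap: 22.8
finger_force: 0.0
```

```bash
python3 - <<'E'
from h import *
s,im,E,p=inhand(None); print(p.round(1),s['clock'])
fr=im['frame'][:,:,::-1].copy()
# front corners of each clip's fork where they should be, in small red dots
for k in(93,31,-31,-93):
    e=proj(im,place(np.array([[-23.5,11.5,38],[-23.5,-11.5,38],[46,24,33],[46,-24,33.]])+[0,k,0],BV)); print(k,e.round(1).tolist())
    for a,b in e: cv2.circle(fr,(int(round(a*16)),int(round(b*16))),10,(0,0,255),-1,shift=4)
y0=0; cv2.imwrite('pics/fin.png',cv2.resize(fr[0:225,106:406],(800,600),interpolation=cv2.INTER_CUBIC))
E
```

```text
[528.6 -17.5 351.4] 82.55
93 [[157.9, 93.3], [181.3, 93.2], [139.6, 15.5], [190.8, 15.5]]
31 [[220.9, 93.2], [244.3, 93.2], [205.7, 15.5], [256.9, 15.4]]
-31 [[284.0, 93.2], [307.3, 93.1], [271.8, 15.4], [323.0, 15.3]]
-93 [[347.0, 93.1], [370.3, 93.1], [337.9, 15.3], [389.1, 15.3]]
```

View pics/fin.png

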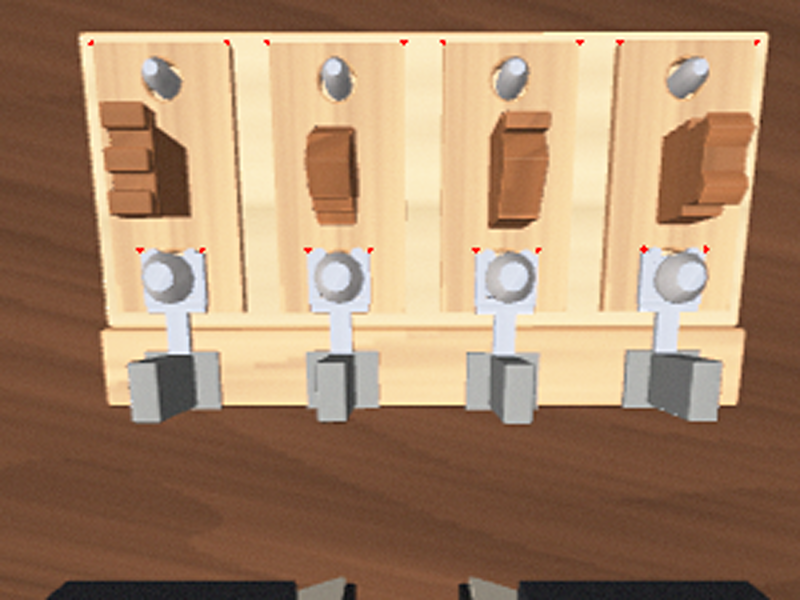

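The final view shows all four plaques flush and their corners on the expected marks. All four clips surround their posts, with fork fronts on the marks at row ~250. Handing in.

```bash
python3 -c "
from bench import manip
print(manip.sign_off())"
```

```text
the job is handed in; nothing more can be done
None
```

I handed the job in at about 83 s: in the last wrist view all four plaques lie flush on the board, each with a spring clip pushed home on its post, and I saw no contact with the jars or the marker.

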